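# Drop the tappets back into the diesel pump and turn it over

### The arm

A 7-joint arm with a two-finger parallel gripper is mounted at the origin on the work surface. World frame = base frame: x ahead of the robot, y to its left, z up, the work surface at z = 0. Lengths are in m, angles in rad, forces in N, time in s.
With the tool pointing down it reaches from about 0.425 to 0.925 m from the base axis. Payload 6.8 kg.
Tool frame: the origin (TCP) lies at the very end of the fingers, on their centre line; the grasp point (between the pads) lies bot.grip_depth behind it (bot.grip_depth is the distance from the TCP to the grasp point, in m); z points along the fingers, y is the line along which they close (so a half turn about z gives the same grasp; the last joint's range is limited). The gripper opens to 85 mm and grips with 20 to 120 N. Pads are 22 mm wide; open, the fingers measure 114 mm over their backs; the gripper's body (76 mm by 85 mm) begins 54 mm behind the grasp point. The pads swing forward as they close: fully open they stand 13 mm farther back than shut.
Start: joints at [-1.387, 0.477, 0.022, 1.555, -0.011, 1.109, -0.083], TCP at [0.194, 0.646, 0.231] pointing down, gripper open.
Joint ranges: [-2.96, 2.96], [-0.34, 2.1], [-1.41, 1.46], [0.24, 2.44], [-1.37, 4.51], [0.17, 1.92], [-2.96, 2.96]. Speed limits (rad/s): [2.39, 2.39, 3.14, 3.14, 3.14, 3.14, 3.14].

### API

Orientations are given as a unit quaternion [w, x, y, z].
In Python, from station import bot gives the robot as it stands.
- The arm moves only by the tool send_rows, never from a script. Its arguments are lists of equal length, an entry for each row: "slide": the shift along the tool's x, y, z in mm, a list of three; "roll": the turn about the tool's z in degrees; "claw": the opening, from 0 (shut) to 1 (fully open). A call has exactly 8 rows; each row is the pose to reach, as a shift and turn from the pose commanded when the call began, along the tool's axes at that moment; what a row does not reach only later rows make up. A row lasts 1/12 s, in which the tool goes at most 41.7 mm and 7.16 degrees, less where a joint would pass 70% of its speed; a pose out of reach is approached as far as the arm can. A call with a gripper value outside its range is refused whole. The fingers move at their own pace and stop on an object; "force" is the grip in N (left out, the last holds). Time passes only in rows, so rows that repeat a pose let the fingers close, or fill a call up. It gives the time, the measured TCP pose, the force, the opening and the grip force at its end, in the units of the state.
- bot.get_obs(): the state, without advancing time (a new reading comes with each control period).
- bot.read_camera(name): name is "side" or "top"; returns the picture (480x640x3 uint8, red, green, blue); there is no depth.
- bot.camera_model(name): a dict with "camera_matrix" (3x3 intrinsics, pixels), "camera_from_world" (4x4, takes a point from world to camera coordinates). Camera axes: x right, y down, z forward; pixel columns grow to the right and rows downward; lengths in m; the calibration is good to about 2 mm. A picture is of the moment at which its call begins. camera_model takes no time and is no camera call.
- bot.hand_in(): hands the job in; it is judged then, once.
The state is a dict: "t": time; "q": joint angles; "joint_vel": joint speeds; "joint_torque": joint torques, N m; "eef_pos": TCP position; "tool_rot": TCP orientation; "contact_force": force on the tool from outside, world axes, zero at the start; "torque": the same for the moment, N m; "gripper_width": opening from 0.0 (shut) to 1.0 (fully open); "grasp_force": force on a finger pad.
Only numpy, scipy, OpenCV 4.12 (cv2) and the standard library are available. Lean on these libraries where they do the work, as an engineer would, in place of code of your own. Each camera call takes 0.05 s, during which the arm holds its last target. There are 200 camera calls.

### The job

Put the three tappets back into the diesel pump: drop each one, foot first, down the bore marked with its own paint colour until it sits on the camshaft. When all three are in, turn the hand crank clockwise (seen from the crank end) up to the top and on through one full turn so that they all ride up and down, and leave the handle standing straight up. Leave the other things on the bench where they are.

Things in the scene. Friction and masses are not known exactly. Their poses are not given: they have to be found in the camera images.
- tappet_red: the red tappet: a plain round steel barrel 36 mm in diameter, 80 mm long, 0.28 to 0.45 kg, with a red band 4 to 14 mm below its top and a red top face; its foot has a small chamfer, 1.3 mm wide and 2 mm high. It stands upright, foot down, in the tray. Origin at the centre of its foot, z along its axis to the painted top
- tappet_yellow: the yellow tappet: a plain round steel barrel 36 mm in diameter, 80 mm long, 0.28 to 0.45 kg, with a yellow band 4 to 14 mm below its top and a yellow top face; its foot has a small chamfer, 1.3 mm wide and 2 mm high. It stands upright, foot down, in the tray. Origin at the centre of its foot, z along its axis to the painted top
- tappet_blue: the blue tappet: a plain round steel barrel 36 mm in diameter, 80 mm long, 0.28 to 0.45 kg, with a blue band 4 to 14 mm below its top and a blue top face; its foot has a small chamfer, 1.3 mm wide and 2 mm high. It stands upright, foot down, in the tray. Origin at the centre of its foot, z along its axis to the painted top
- bore_red (a point): centre of the mouth of the red bore (nearest the crank), marked with red paint on the housing beside it: round, 37.5 mm in diameter, sharp rim without chamfer, guiding over 45 mm, open below to the camshaft. The point's z points up out of the bore along its axis, leaning 25 degrees from vertical towards the robot; y runs along the row
- bore_yellow (a point): centre of the mouth of the yellow bore (the middle one), marked with yellow paint on the housing beside it: round, 37.5 mm in diameter, sharp rim without chamfer, guiding over 45 mm, open below to the camshaft. The point's z points up out of the bore along its axis, leaning 25 degrees from vertical towards the robot; y runs along the row
- bore_blue (a point): centre of the mouth of the blue bore (farthest from the crank), marked with blue paint on the housing beside it: round, 37.5 mm in diameter, sharp rim without chamfer, guiding over 45 mm, open below to the camshaft. The point's z points up out of the bore along its axis, leaning 25 degrees from vertical towards the robot; y runs along the row
- housing: the pump's aluminium housing, leaning 25 degrees. Origin on the camshaft axis, z up along the bores: the flat top face with the mouths is at z = 93 mm, 84 mm wide, 200 mm long; bores 56 mm apart along y. A tappet let go in a bore slides down by itself; on the cam its foot lies 58 to 68 mm below the mouth depending on the cam's angle, so 12 to 22 mm stands proud
- pump: swivel stand of the three-plunger in-line diesel pump, bolted to the bench. Origin on the bench under the middle of the camshaft, whose axis is 125 mm up; y along the camshaft, away from the crank end; z up; x away from the robot. Pump 110 mm wide; its +y end is 148 mm from the origin; base plate 200 x 270 x 14 mm; a small clamp lever juts out low at the +y end
- crank (a joint): hand crank angle, rad: 0 with the handle straight up, growing clockwise seen from the crank end (from the top the handle goes to +x of the pump, away from the robot, then down and back). No stop: a full turn past the top reads 6.28. Stays where left; takes about 5 N at the grip. Starts short of the top, at -1.2 to -0.2, handle leaning to the robot
- crank_grip (a point): middle of the crank's black grip at the pump's -y end: a sleeve 26 mm in diameter and 94 mm long that spins freely on its pin, axis along the pump's y. The crank arm's outer face is 55 mm from this point, towards the pump. Runs on a circle of 65 mm radius round crank_centre
- crank_centre (a point): fixed point on the camshaft axis, level with the middle of the grip: centre of the circle on which the grip's middle runs; 125 mm above the bench
- tray: the steel parts tray, 320 x 130 mm (x, y), rim 26 mm high, floor and walls 3 mm thick, fixed; origin under its centre. The tappets stand on its floor 70 to 105 mm apart along its x
- valve_holder: a brass delivery-valve holder, 26 mm across and 44 mm tall, standing in the tray beside the tappets; bystander, origin under its centre
- spring_plate: a dark steel washer-like spring plate, 34 mm across and 6 mm thick, lying in the tray; bystander
- spanner: a steel spanner 200 mm long and 8 mm thick lying flat on the bench on the robot's side; bystander
- pinion: a dark bevel pinion standing on its toothed head (68 mm across), stem up, 120 mm tall; bystander
- side_gear: a bevel side gear 104 mm across and 44 mm tall lying flat on the bench; bystander
- oil_bottle: a white oil bottle, 72 mm across and 200 mm tall; bystander
- tin: a red and yellow tin, 80 mm across and 110 mm tall; bystander
- carton: a closed cardboard carton 120 x 90 x 70 mm; bystander
Not all that is in view belongs to the job. Leave any green or turquoise look-alike of the tappet_red alone.

How it is judged:
On the way, in this order (a step that is already met when the one before it is completed fails the run):
1. all three tappets sit on the camshaft in the bores of their own colour, before the crank is turned (x of tappet_red in the frame of bore_red between -0.004 and 0.004 m and y of tappet_red in the frame of bore_red between -0.004 and 0.004 m and z of tappet_red in the frame of bore_red between -0.073 and -0.054 m and angle between the z axis of tappet_red and the z axis of bore_red, either way round below 0.08 rad and x of tappet_yellow in the frame of bore_yellow between -0.004 and 0.004 m and y of tappet_yellow in the frame of bore_yellow between -0.004 and 0.004 m and z of tappet_yellow in the frame of bore_yellow between -0.073 and -0.054 m and angle between the z axis of tappet_yellow and the z axis of bore_yellow, either way round below 0.08 rad and x of tappet_blue in the frame of bore_blue between -0.004 and 0.004 m and y of tappet_blue in the frame of bore_blue between -0.004 and 0.004 m and z of tappet_blue in the frame of bore_blue between -0.073 and -0.054 m and angle between the z axis of tappet_blue and the z axis of bore_blue, either way round below 0.08 rad and value of joint crank below 0.5 rad), for 0.2 s.
2. with the tappets in, the crank is turned clockwise past its top and on beyond three quarters of the next turn (x of tappet_red in the frame of bore_red between -0.004 and 0.004 m and y of tappet_red in the frame of bore_red between -0.004 and 0.004 m and z of tappet_red in the frame of bore_red between -0.073 and -0.054 m and angle between the z axis of tappet_red and the z axis of bore_red, either way round below 0.08 rad and x of tappet_yellow in the frame of bore_yellow between -0.004 and 0.004 m and y of tappet_yellow in the frame of bore_yellow between -0.004 and 0.004 m and z of tappet_yellow in the frame of bore_yellow between -0.073 and -0.054 m and angle between the z axis of tappet_yellow and the z axis of bore_yellow, either way round below 0.08 rad and x of tappet_blue in the frame of bore_blue between -0.004 and 0.004 m and y of tappet_blue in the frame of bore_blue between -0.004 and 0.004 m and z of tappet_blue in the frame of bore_blue between -0.073 and -0.054 m and angle between the z axis of tappet_blue and the z axis of bore_blue, either way round below 0.08 rad and value of joint crank above 4.8 rad).
At the end, for the whole second after the job is handed in: each tappet is in the bore of its own colour, within 4 mm of the bore's axis and 0.08 rad of its direction, foot 54 to 73 mm below the mouth and at rest; the crank has gone one full turn past its first time at the top and stands still with its handle straight up (reading 6.28, 0.35 rad either way) (x of tappet_red in the frame of bore_red between -0.004 and 0.004 m and y of tappet_red in the frame of bore_red between -0.004 and 0.004 m and z of tappet_red in the frame of bore_red between -0.073 and -0.054 m and angle between the z axis of tappet_red and the z axis of bore_red, either way round below 0.08 rad and x of tappet_yellow in the frame of bore_yellow between -0.004 and 0.004 m and y of tappet_yellow in the frame of bore_yellow between -0.004 and 0.004 m and z of tappet_yellow in the frame of bore_yellow between -0.073 and -0.054 m and angle between the z axis of tappet_yellow and the z axis of bore_yellow, either way round below 0.08 rad and x of tappet_blue in the frame of bore_blue between -0.004 and 0.004 m and y of tappet_blue in the frame of bore_blue between -0.004 and 0.004 m and z of tappet_blue in the frame of bore_blue between -0.073 and -0.054 m and angle between the z axis of tappet_blue and the z axis of bore_blue, either way round below 0.08 rad and value of joint crank between 5.93 and 6.63 rad and velocity of joint crank between -0.1 and 0.1 rad/s and linear speed of each of tappet_red, tappet_yellow, tappet_blue below 0.03 m/s); the robot touches nothing.
It fails at once if any bystander (valve holder, spring plate, spanner, pinion, side gear, oil bottle, tin, carton) is shifted by more than 25 mm (distance of any of valve_holder, spring_plate, spanner, pinion, side_gear, oil_bottle, tin, carton from where it was at the start of the episode above 0.025 m).
It also fails if it takes over 72 s, if anything falls off the work surface, if the arm or the gripper's body presses on something with over 40 N, if the wrist force passes 120 N, or if a joint passes its speed limit or range.

## Working session

There is one attempt and no reset: what is moved stays moved. The work goes in short steps, Python scripts to look and compute and a tool call to move; the robot and the scene stay as the last step left them, time stands still between calls to the robot, and variables do not carry over. Pictures are saved under pics/ and viewed, at most 10 in all, crops included, and the job is handed in when it is done.

Besides the shell and the picture viewer there is one more tool, called after "Request:" as name(argument=value, ...) on one line, values as JSON. send_rows: Moves the arm, as the interface text tells. Its arguments: {"type":"object","properties":{"slide":{"type":"array","items":{"type":"array","items":{"type":"number"}}},"roll":{"type":"array","items":{"type":"number"}},"claw":{"type":"array","items":{"type":"number"}},"force":{"type":"number"}},"required":["slide","roll","claw"]}

```bash
mkdir -p pics; ls
cat > h.py <<'E'
import numpy as np, cv2
from station import bot
from scipy.spatial.transform import Rotation as R
def M(n):
    m=bot.camera_model(n); return np.array(m["camera_matrix"]),np.array(m["camera_from_world"])
def proj(n,p):
    K,T=M(n); p=np.atleast_2d(p); c=p@T[:3,:3].T+T[:3,3]; u=c@K.T; return u[:,:2]/u[:,2:]
def ray(n,uv):
    K,T=M(n); d=T[:3,:3].T@np.linalg.inv(K)@np.array([uv[0],uv[1],1.]); return -T[:3,:3].T@T[:3,3], d/np.linalg.norm(d)
def onz(n,uv,z):
    o,d=ray(n,uv); return o+d*(z-o[2])/d[2]
def tri(uv1,uv2):
    (a,d),(b,e)=ray("side",uv1),ray("top",uv2)
    s=np.linalg.lstsq(np.c_[d,-e],b-a,rcond=None)[0]; p,q=a+s[0]*d,b+s[1]*e
    return (p+q)/2,np.linalg.norm(p-q)
def snap(n,f):
    im=bot.read_camera(n)[:,:,::-1].copy(); cv2.imwrite(f"pics/{f}.png",im); return im
def Rt():
    q=bot.get_obs()["tool_rot"]; return R.from_quat([q[1],q[2],q[3],q[0]]).as_matrix()
E
python3 - <<'E'
from h import *
for n in("side","top"):
    snap(n,n+"0"); K,T=M(n); print(n,K[0,0],(-T[:3,:3].T@T[:3,3]).round(3),T[2,:3].round(3))
o=bot.get_obs(); print(o["eef_pos"],Rt().round(3),bot.grip_depth,o["gripper_width"])
E
```

```text
pics
side 507.37499667509655 [0.278 0.941 1.07 ] [ 0.198 -0.701 -0.685]
top 463.4680716951793 [0.398 0.014 1.121] [ 0.148 -0.002 -0.989]
[0.19403028 0.64595203 0.23040969] [[-0.958  0.288 -0.   ]
 [ 0.288  0.958 -0.002]
 [-0.    -0.002 -1.   ]] 0.0187 0.9962607643759468
```

```bash
sleep 1; ls pics
```

```text
side0.png
top0.png
```

View pics/side0.png

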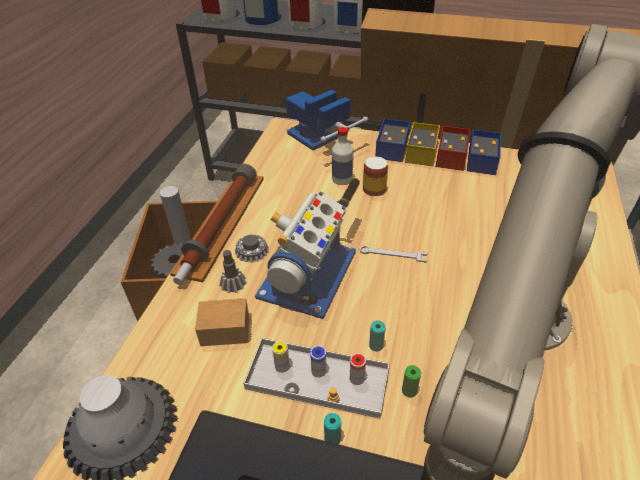

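View pics/top0.png

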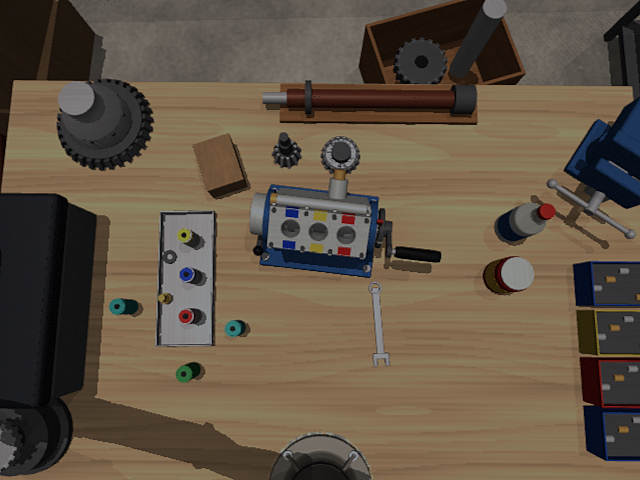

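The side view shows the tray with the yellow (280,350), blue (318,355) and red (358,365) tappets. The turquoise and green look-alikes stand outside it, at (377,330), (332,425) and (412,378). In the top view the three are at (186,236), (188,275) and (187,316), the bores at about (291,230), (318,231) and (346,233), and the black crank grip at (417,255). I'll confirm this in enlarged crops while measuring.

```bash
cat >> h.py <<'E'
def mask(im,c):
    h=cv2.cvtColor(im,cv2.COLOR_BGR2HSV)
    lo={"red":[(0,130,60),(8,255,255)],"red2":[(172,130,60),(180,255,255)],"yellow":[(22,110,60),(34,255,255)],"blue":[(108,110,50),(128,255,255)]}
    m=cv2.inRange(h,*map(np.array,lo[c]))
    if c=="red": m|=cv2.inRange(h,*map(np.array,lo["red2"]))
    return m
def blobs(im,c,box):
    x0,y0,x1,y1=box; m=mask(im,c); k=np.zeros_like(m); k[y0:y1,x0:x1]=m[y0:y1,x0:x1]
    n,_,s,ce=cv2.connectedComponentsWithStats(k); return [(s[i].tolist(),ce[i].round(1).tolist()) for i in range(1,n) if s[i][4]>8]
E
python3 - <<'E'
from h import *
S=cv2.imread("pics/side0.png");T=cv2.imread("pics/top0.png")
for c in("red","yellow","blue"):
    print(c,"side",blobs(S,c,(250,330,395,420)),blobs(S,c,(270,185,360,270)))
    print(c,"top",blobs(T,c,(160,210,220,345)),blobs(T,c,(262,195,385,265)))
a=cv2.resize(T[200:330,150:230],None,fx=4.5,fy=4.5,interpolation=cv2.INTER_CUBIC)
b=cv2.resize(T[180:280,250:350+100],None,fx=4,fy=4,interpolation=cv2.INTER_CUBIC)
cv2.imwrite("pics/c1.png",a); cv2.imwrite("pics/c2.png",b)
cv2.imwrite("pics/c3.png",cv2.resize(S[165:315,245:375],None,fx=4,fy=4,interpolation=cv2.INTER_CUBIC))
E
```

```text
red side [([351, 354, 14, 12, 106], [357.6, 359.3]), ([351, 365, 14, 5, 29], [357.1, 367.5])] [([312, 198, 9, 9, 45], [315.8, 202.1]), ([334, 212, 8, 8, 43], [337.3, 215.5])]
red top [([179, 310, 13, 13, 112], [184.9, 315.9])] [([342, 212, 13, 12, 119], [347.8, 218.2]), ([377, 219, 7, 4, 22], [379.9, 220.6]), ([338, 247, 13, 9, 91], [343.6, 250.8])]
yellow side [([273, 342, 14, 11, 106], [279.5, 346.9]), ([273, 352, 6, 5, 9], [275.2, 354.1])] [([303, 211, 10, 9, 55], [307.6, 215.0]), ([326, 225, 9, 9, 51], [330.0, 228.8])]
yellow top [([178, 229, 12, 12, 107], [183.5, 234.5]), ([160, 293, 7, 8, 31], [162.1, 296.6])] [([271, 197, 5, 3, 12], [272.9, 198.1]), ([313, 209, 14, 12, 116], [319.6, 215.3]), ([310, 243, 13, 10, 102], [316.1, 247.6])]
blue side [([312, 347, 12, 11, 89], [317.6, 351.8])] [([295, 225, 9, 9, 46], [299.2, 229.1]), ([318, 239, 8, 9, 47], [321.6, 243.0]), ([341, 249, 14, 21, 91], [347.5, 259.5]), ([273, 252, 33, 16, 119], [291.3, 257.6])]
blue top [([180, 268, 13, 13, 116], [185.7, 273.9])] [([263, 195, 7, 43, 166], [265.9, 215.4]), ([367, 196, 12, 54, 273], [372.6, 221.2]), ([286, 206, 13, 3, 23], [292.2, 207.0]), ([286, 209, 12, 9, 95], [291.5, 212.9]), ([283, 240, 12, 10, 94], [288.4, 244.4]), ([262, 247, 47, 18, 280], [277.0, 258.2]), ([368, 262, 4, 3, 10], [369.5, 263.1])]
```

```bash
ls pics
```

```text
c1.png
c2.png
c3.png
side0.png
top0.png
```

View pics/c1.png

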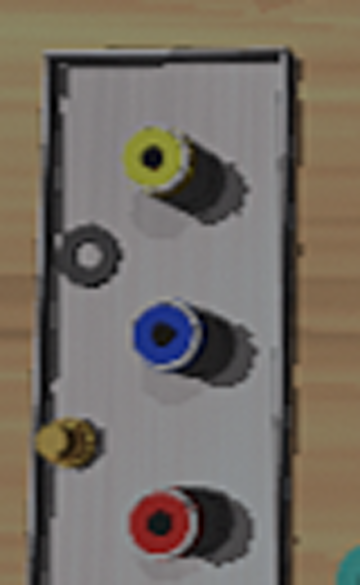

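View pics/c2.png

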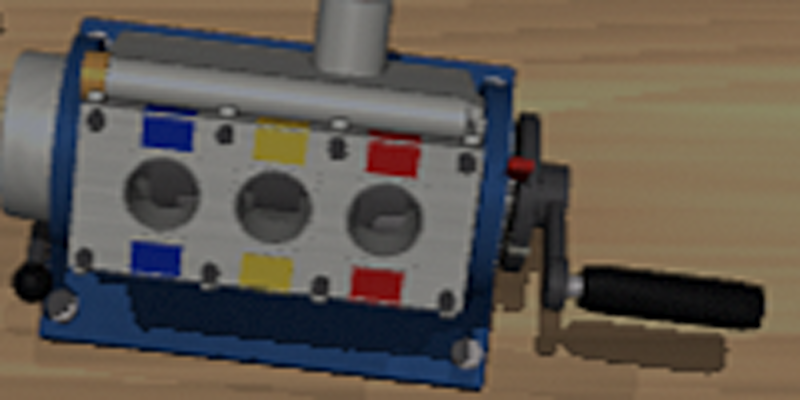

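View pics/c3.png

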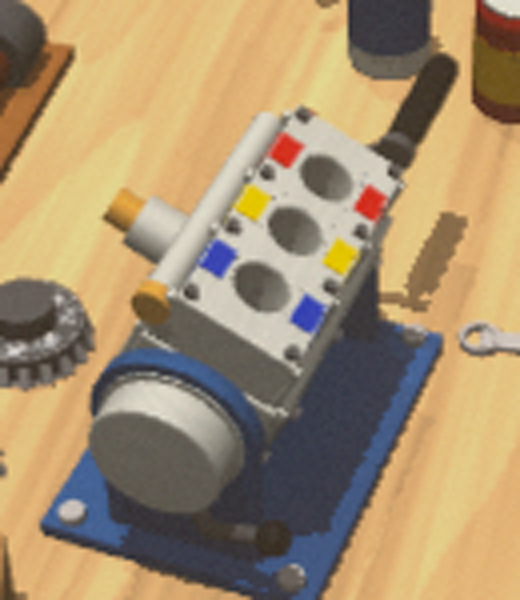

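The crops confirm the tray tappets: red is the bottom ring, blue the middle and yellow the top. The look-alikes are outside the tray. Red bore is the one nearest the crank. Next I'll triangulate.

Run:
```python
from h import *
np.set_printoptions(precision=4,suppress=True)
for c,s,t in(("red",(357.6,359.3),(184.9,315.9)),("yellow",(279.5,346.9),(183.5,234.5)),("blue",(317.6,351.8),(185.7,273.9))):
    p,e=tri(s,t); print(c,p,e,onz("top",t,.083),onz("side",s,.083))
P={"red":((315.8,202.1),(347.8,218.2),(337.3,215.5),(343.6,250.8)),"yellow":((307.6,215.),(319.6,215.3),(330.,228.8),(316.1,247.6)),"blue":((299.2,229.1),(291.6,212.0),(321.6,243.),(288.4,244.4))}
mid={}
for c,(a,b,d,e) in P.items():
    f,e1=tri(a,b); n,e2=tri(d,e); mid[c]=(f+n)/2; v=f-n
    print(c,"far",f,"near",n,"mid",mid[c],"lean",np.degrees(np.arctan2(v[2],np.hypot(v[0],v[1]))),np.linalg.norm(v),e1,e2)
r=mid["blue"]-mid["red"]; print("row",r,np.linalg.norm(r),"yaw",np.degrees(np.arctan2(-r[0],r[1])))
# dark bore ellipses in both views
T=cv2.cvtColor(cv2.imread("pics/top0.png"),6);S=cv2.cvtColor(cv2.imread("pics/side0.png"),6)
for nm,c0 in(("red",(346,234)),("yellow",(318,231)),("blue",(291,228))):
    x,y=c0;w=cv2.threshold(cv2.GaussianBlur(T,(3,3),0)[y-12:y+13,x-12:x+13],120,255,1)[1]
    n,_,s,ce=cv2.connectedComponentsWithStats(w); i=1+np.argmax(s[1:,4]); print("bore",nm,ce[i]+[x-12,y-12],s[i][:5], "proj mid",proj("top",mid[nm])[0])
# tray corners & crank grip
print("tray", [onz("top",u,.026) for u in((161,212),(215,211),(214,345),(158,346))])
m=(T<45).astype("uint8");m[:240]=0;m[272:]=0;m[:,:392]=0;m[:,445:]=0
pt=cv2.findNonZero(m);print("grip top",cv2.minAreaRect(pt))
m=(S<60).astype("uint8")*255;k=np.zeros_like(m);k[175:212,335:362]=m[175:212,335:362];print("grip side",cv2.minAreaRect(cv2.findNonZero(k)))
for u in((165.,297),(170,257)):print(onz("top",u,.03))
```

```text
red [0.3838 0.303  0.0857] 0.002691110238289396 [0.3824 0.3035 0.083 ] [0.3854 0.3014 0.083 ]
yellow [0.5652 0.3157 0.0855] 0.002211292870115994 [0.5645 0.3162 0.083 ] [0.5671 0.3141 0.083 ]
blue [0.4764 0.3062 0.0852] 0.002729793101392474 [0.4752 0.3066 0.083 ] [0.4782 0.3049 0.083 ]
red far [ 0.5777 -0.0468  0.2257] near [ 0.5172 -0.0402  0.1975] mid [ 0.5474 -0.0435  0.2116] lean 24.825297546554445 0.06708229256676664 0.0005683585296915397 0.0018876230374555217
yellow far [0.5832 0.0088 0.2263] near [0.5228 0.0151 0.1979] mid [0.553  0.012  0.2121] lean 25.07680899175682 0.06706384390400688 0.0014347768105025052 0.0014460559868629225
blue far [0.5891 0.0641 0.2254] near [0.5293 0.071  0.198 ] mid [0.5592 0.0675 0.2117] lean 24.394475974973837 0.06612053788077163 0.0006121770580189311 0.0025066400148282247
row [0.0117 0.111  0.0001] 0.11165911822379294 yaw -6.038931700285235
bore red [346.0587 233.3112] [  1   0  22  23 392] proj mid [345.6395 234.3605]
bore yellow [317.9    231.5118] [  2   3  21  20 340] proj mid [317.786  231.2583]
bore blue [290.0827 227.7945] [  1   0  21  25 399] proj mid [289.9342 227.9707]
tray [array([0.628 , 0.3898, 0.026 ]), array([0.6318, 0.26  , 0.026 ]), array([0.3159, 0.2488, 0.026 ]), array([0.3124, 0.3779, 0.026 ])]
grip top ((417.0, 258.5), (23.0, 46.0), 90.0)
grip side ((348.8528137207031, 187.0751953125), (30.33056640625, 20.758153915405273), 75.46554565429688)
[0.4247 0.367  0.03  ]
[0.5188 0.3607 0.03  ]
```

Sizes check out: spacing is 55.8 mm, lean about 25°, and z reads 2.5 mm high in a consistent way. The plan for each tappet:
1. Grip it and tilt it 25° in the pads by pushing it over the tray's left rim.
2. Roll the tool so the lean matches the bore.
3. Insert it along the bore axis.

Now I'll move to yellow.

Request:
send_rows(slide=[[-35, -16, 5], [-70, -33, 10], [-105, -49, 15], [-140, -65, 20], [-175, -81, 25], [-210, -98, 30], [-245, -114, 35], [-280, -130, 40]], roll=[6, 12, 18, 24, 30, 36, 42, 48], claw=[1, 1, 1, 0.8, 0.8, 0.8, 0.8, 0.8], force=25)

```text
t: 0.77
eef_pos: [0.4259, 0.4397, 0.1909]
tool_rot: [-0.0, 0.537, 0.843, -0.0]
contact_force: [0.1, 0.6, 0.2]
gripper_width: 0.803
grasp_force: 0.0
```

```bash
cat >> h.py <<'E'
def plan(xyz,yaw):
    o=bot.get_obs(); r=Rt(); d=np.array(xyz)-o["eef_pos"]; y=np.degrees(np.arctan2(r[1,0],r[0,0]))
    print("t",round(o["t"],2),"pos",np.round(o["eef_pos"],4),"yaw",round(y,2),"q7",round(o["q"][6],2),"w",round(o["gripper_width"],3),"F",np.round(o["contact_force"],1),"z",r[:,2].round(3))
    print("slide mm",(r.T@d*1000).round(1),"roll",round((y-yaw+180)%360-180,2))
E
python3 -c "
from h import *
plan((.5655,.3155,.15),92.2)"
```

```text
t 0.77 pos [0.4259 0.4397 0.1909] yaw 114.99 q7 -0.35 w 0.803 F [0.1 0.6 0.2] z [-0. -0. -1.]
slide mm [-171.6   74.1   40.9] roll 22.79
```

Request:
send_rows(slide=[[-35, 15, 9], [-70, 30, 18], [-104, 45, 27], [-138, 60, 35], [-171.5, 74, 41], [-171.5, 74, 76], [-171.5, 74, 111], [-171.5, 74, 145]], roll=[5, 10, 15, 20, 22.8, 22.8, 22.8, 22.8], claw=[0.8, 0.8, 0.8, 0.8, 0.8, 0.8, 0.8, 0.8])

```text
t: 1.43
eef_pos: [0.5657, 0.3171, 0.045]
tool_rot: [0.0, 0.692, 0.722, 0.0]
contact_force: [0.2, 0.3, -0.7]
gripper_width: 0.803
grasp_force: 0.0
```

```bash
python3 -c "
from h import *
plan((.5655,.3155,.046),92.2)
T=snap('top','top1');S=snap('side','side1')
print(blobs(S,'yellow',(250,330,310,370)),blobs(T,'yellow',(170,220,200,250)))
"
```

```text
t 1.43 pos [0.5657 0.3171 0.045 ] yaw 92.38 q7 -0.32 w 0.803 F [ 0.2  0.3 -0.7] z [ 0.001  0.    -1.   ]
slide mm [-1.6 -0.3 -1. ] roll 0.18
[([273, 344, 13, 9, 61], [278.4, 348.4]), ([283, 352, 4, 5, 9], [284.2, 354.1])] [([184, 229, 6, 12, 38], [187.1, 235.2])]
```

Now close on yellow in place (with a 1.6 mm correction), then lift 7 mm and push to the wall.

Request:
send_rows(slide=[[-1.5, 0, -1], [-1.5, 0, -1], [-1.5, 0, -1], [-1.5, 0, -1], [-1.5, 0, -1], [-1.5, 0, -1], [-1.5, 0, -4], [-1.5, 0, -8]], roll=[0, 0, 0, 0, 0, 0, 0, 0], claw=[0.3, 0.3, 0.3, 0.3, 0.3, 0.3, 0.3, 0.3], force=25)

```text
t: 2.2
eef_pos: [0.5647, 0.3165, 0.0547]
tool_rot: [-0.0, 0.692, 0.722, -0.0]
contact_force: [-0.2, 0.0, -3.1]
gripper_width: 0.407
grasp_force: 27.9
```

```bash
python3 -c "
from h import *
o=bot.get_obs();print(o['grasp_force'])
plan((.565,.3864,.053),92.2)"
```

```text
27.876967694610357
t 2.2 pos [0.5647 0.3165 0.0547] yaw 92.49 q7 -0.32 w 0.407 F [-0.2  0.  -3.1] z [-0.  0. -1.]
slide mm [69.8  3.3  1.7] roll 0.29
```

Request:
send_rows(slide=[[20, 0, 0], [40, 0, 0], [48, 0, 0], [54, 0, 0], [59, 0, 0], [64, 0, 0], [67, 0, 0], [70, 0, 0]], roll=[0, 0, 0, 0, 0, 0, 0, 0], claw=[0.3, 0.3, 0.3, 0.3, 0.3, 0.3, 0.3, 0.3])

```text
t: 2.87
eef_pos: [0.5624, 0.382, 0.054]
tool_rot: [0.001, 0.693, 0.721, -0.002]
contact_force: [-1.7, -6.0, 0.5]
gripper_width: 0.405
grasp_force: 26.0
```

```bash
python3 -c "
from h import *
plan((.565,.3864,.053),92.2)
S=snap('side','side2');cv2.imwrite('pics/c4.png',cv2.resize(S[290:440,200:360],None,fx=4,fy=4,interpolation=2))"
```

```text
t 2.87 pos [0.5624 0.382  0.054 ] yaw 92.32 q7 -0.41 w 0.405 F [-1.7 -6.   0.5] z [-0.002 -0.005 -1.   ]
slide mm [4.3 2.8 1. ] roll 0.12
```

```bash
ls pics/c4.png
```

```text
pics/c4.png
```

View pics/c4.png

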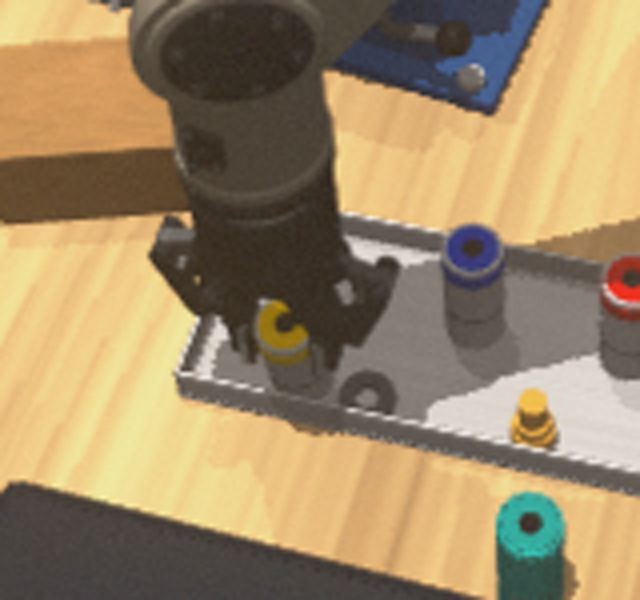

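The crop shows the yellow tappet at about (285,340), starting to lean over the rim. The contact force is 6 N. I'll push slightly more and let it settle.

Request:
send_rows(slide=[[1, 0, 0], [2, 0, 0], [3, 0, 0], [3, 0, 0], [3, 0, 0], [3, 0, 0], [3, 0, 0], [3, 0, 0]], roll=[0, 0, 0, 0, 0, 0, 0, 0], claw=[0.3, 0.3, 0.3, 0.3, 0.3, 0.3, 0.3, 0.3])

```text
t: 3.58
eef_pos: [0.5625, 0.385, 0.0541]
tool_rot: [0.001, 0.693, 0.721, -0.002]
contact_force: [-0.3, -5.5, -0.2]
gripper_width: 0.414
grasp_force: 26.1
```

```bash
python3 -c "
from h import *
plan((.565,.3864,.053),92.2)"
```

```text
t 3.58 pos [0.5625 0.385  0.0541] yaw 92.3 q7 -0.42 w 0.414 F [-0.3 -5.5 -0.2] z [-0.001 -0.005 -1.   ]
slide mm [1.4 2.6 1.1] roll 0.1
```

Request:
send_rows(slide=[[2, 0, 0], [2, 0, 0], [2, 0, 0], [-3, 0, 0], [-5, 0, -20], [-5, 0, -55], [-5, 0, -95], [-5, 0, -135]], roll=[0, 0, 0, 0, 0, 0, 0, 0], claw=[0.3, 0.3, 0.3, 0.3, 0.3, 0.3, 0.3, 0.3])

```text
t: 4.25
eef_pos: [0.5619, 0.3831, 0.1901]
tool_rot: [-0.0, 0.692, 0.722, -0.001]
contact_force: [1.3, 1.0, -2.6]
gripper_width: 0.417
grasp_force: 26.0
```

```bash
cat >> h.py <<'E'
c,s=np.cos(np.radians(-6.04)),np.sin(np.radians(-6.04))
PX=np.array([c,s,0]);PY=np.array([-s,c,0]);A=-np.sin(np.radians(25))*PX+np.array([0,0,np.cos(np.radians(25))])
BY=np.array([.5532,.0120,.2095]); BORE={"yellow":BY,"red":BY-.056*PY,"blue":BY+.056*PY}
def tcp(col,up,L=.062,gd=.0187):  # TCP so that the foot stands `up` m above the mouth on the axis
    return BORE[col]+A*(L+up)-np.array([0,0,gd])
E
python3 -c "
from h import *
print(A,BORE,tcp('yellow',.06))
plan(tcp('yellow',.06),173.96)"
```

```text
[-0.42027217  0.04446905  0.90630779] {'yellow': array([0.5532, 0.012 , 0.2095]), 'red': array([ 0.54730753, -0.04368913,  0.2095    ]), 'blue': array([0.55909247, 0.06768913, 0.2095    ])} [0.5019268  0.01742522 0.30136955]
t 4.25 pos [0.5619 0.3831 0.1901] yaw 92.41 q7 -0.46 w 0.417 F [ 1.3  1.  -2.6] z [-0.001 -0.001 -1.   ]
slide mm [-362.9  -75.4 -110.8] roll -81.55
```

Request:
send_rows(slide=[[-25, -5, -30], [-55, -11, -60], [-88, -18, -85], [-121, -25, -105], [-154, -32, -111], [-187, -39, -111], [-220, -46, -111], [-250, -52, -111]], roll=[-7, -14, -21, -28, -35, -42, -49, -56], claw=[0.3, 0.3, 0.3, 0.3, 0.3, 0.3, 0.3, 0.3])

```text
t: 4.92
eef_pos: [0.5203, 0.1293, 0.3005]
tool_rot: [0.0, 0.27, 0.963, 0.0]
contact_force: [0.4, 0.4, -3.4]
gripper_width: 0.41
grasp_force: 26.0
```

```bash
python3 -c "
from h import *
plan(tcp('yellow',.06),173.96)"
```

```text
t 4.92 pos [0.5203 0.1293 0.3005] yaw 148.71 q7 0.73 w 0.41 F [ 0.4  0.4 -3.4] z [ 0.  0. -1.]
slide mm [ -42.4 -105.1   -0.9] roll -25.25
```

Request:
send_rows(slide=[[-11, -27, 0], [-22, -54, 0], [-33, -80, 0], [-42, -105, -1], [-42, -105, -1], [-42, -105, -1], [-42, -105, -1], [-42, -105, -1]], roll=[-7, -14, -21, -25.3, -25.3, -25.3, -25.3, -25.3], claw=[0.3, 0.3, 0.3, 0.3, 0.3, 0.3, 0.3, 0.3])

```text
t: 5.58
eef_pos: [0.502, 0.0219, 0.3012]
tool_rot: [-0.0, 0.054, 0.999, 0.0]
contact_force: [0.5, 0.6, -2.1]
gripper_width: 0.409
grasp_force: 26.0
```

```bash
python3 -c "
from h import *
plan(tcp('yellow',.06),173.96)
S=snap('side','side3');T=snap('top','top3')
a=cv2.resize(S[120:270,240:400],(640,600),interpolation=2);cv2.imwrite('pics/c5.png',a)
f=tcp('yellow',.06)+[0,0,.0187]-A*.062
print('expected foot, top',proj('side',[f,f+A*.08]),proj('top',[f,f+A*.08]))
print(blobs(S,'yellow',(260,100,400,260)),blobs(T,'yellow',(270,180,380,270)))"
```

```text
t 5.58 pos [0.502  0.0219 0.3012] yaw 173.82 q7 1.34 w 0.409 F [ 0.5  0.6 -2.1] z [-0.     0.001 -1.   ]
slide mm [-0.5 -4.5 -0.2] roll -0.14
expected foot, top [[328.16565295 208.59301548]
 [341.37178206 188.1464925 ]] [[316.31858754 239.77971408]
 [314.04622548 252.8578764 ]]
[([339, 187, 4, 7, 17], [340.4, 189.9]), ([303, 211, 10, 9, 55], [307.6, 215.0]), ([326, 225, 9, 9, 50], [329.9, 228.9])] []
```

```bash
ls pics/c5.png
```

```text
pics/c5.png
```

View pics/c5.png

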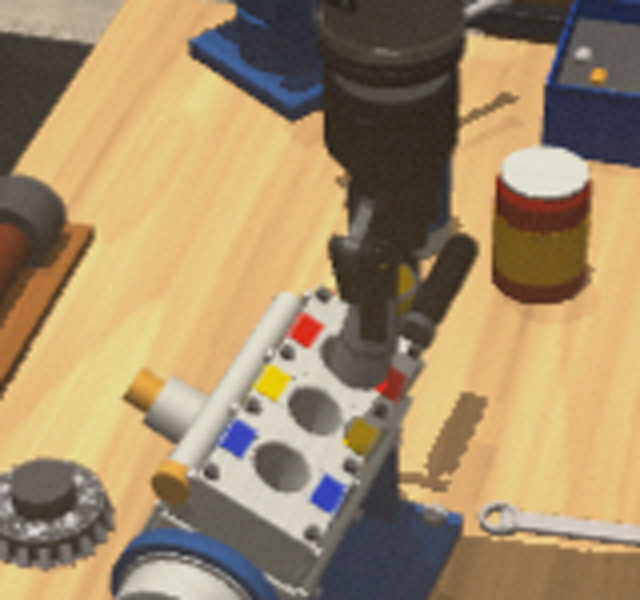

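Tilt looks right: foot at about (330,211), yellow top at (341,191), direction matching 25°. Next, correct y and approach to 6 mm above the mouth.

Request:
send_rows(slide=[[-0.5, -4.5, 0], [-0.5, -4.5, 0], [-5, -4.5, 10], [-10, -4.5, 20], [-15, -4.5, 31], [-20, -4.5, 42], [-23.3, -4.5, 49], [-23.3, -4.5, 49]], roll=[0, 0, 0, 0, 0, 0, 0, 0], claw=[0.3, 0.3, 0.3, 0.3, 0.3, 0.3, 0.3, 0.3])

```text
t: 6.35
eef_pos: [0.5244, 0.0138, 0.2501]
tool_rot: [-0.002, 0.054, 0.999, -0.001]
contact_force: [-0.4, 0.1, -3.3]
gripper_width: 0.409
grasp_force: 26.0
```

```bash
python3 -c "
from h import *
plan(tcp('yellow',.006),173.96)
S=snap('side','side4');T=snap('top','top4')
a=cv2.resize(S[190:260,285:360],(640,600),interpolation=2)
b=cv2.resize(T[195:265,270:345],(640,600),interpolation=2)
cv2.imwrite('pics/c6.png',cv2.resize(np.hstack([a,b]),(800,375)))
g=np.linspace(0,6.28,13); n=np.cross(A,PY)
"
```

```text
t 6.35 pos [0.5244 0.0138 0.2501] yaw 173.77 q7 1.4 w 0.409 F [-0.4  0.1 -3.3] z [-0.003 -0.001 -1.   ]
slide mm [-0.1  1.3 -2.4] roll -0.19
```

```bash
ls pics/c6.png
```

```text
pics/c6.png
```

View pics/c6.png

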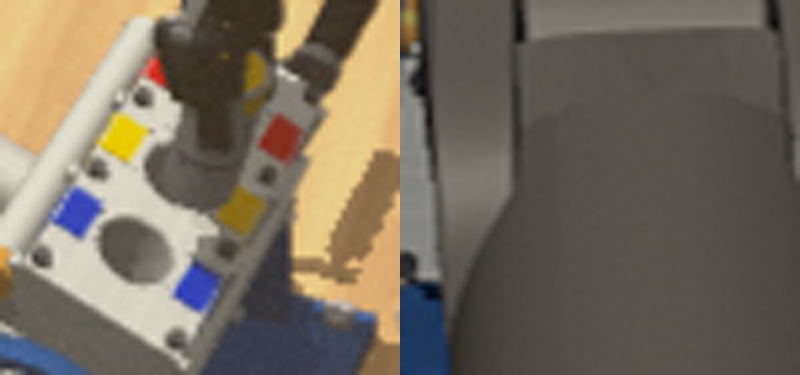

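The left half (side view) shows the foot hovering over the yellow bore, centred on the patch midpoint (182,175). The top view is blocked by the arm. I'll feel it in along the axis.

Request:
send_rows(slide=[[-1, 0.5, 2], [-2, 0.5, 4], [-2.8, 0.5, 6], [-3.7, 0.5, 8], [-4.6, 0.5, 10], [-5.5, 0.5, 12], [-5.5, 0.5, 12], [-5.5, 0.5, 12]], roll=[0, 0, 0, 0, 0, 0, 0, 0], claw=[0.3, 0.3, 0.3, 0.3, 0.3, 0.3, 0.3, 0.3])

```text
t: 7.12
eef_pos: [0.5339, 0.0133, 0.2462]
tool_rot: [0.005, 0.055, 0.998, 0.001]
contact_force: [-6.5, -2.5, 29.1]
gripper_width: 0.411
grasp_force: 32.5
```

```bash
python3 -c "
from h import *
plan(tcp('yellow',-.008),173.96)
S=snap('side','side5')
m=cv2.cvtColor(S,6); 
print(blobs(S,'yellow',(260,100,400,260)))"
```

```text
t 7.12 pos [0.5339 0.0133 0.2462] yaw 173.72 q7 1.41 w 0.411 F [-6.5 -2.5 29.1] z [ 0.01   0.002 -1.   ]
slide mm [3.6 0.7 6.4] roll -0.24
[([327, 199, 5, 7, 17], [328.8, 202.3]), ([303, 211, 10, 9, 55], [307.6, 215.0]), ([326, 225, 9, 9, 47], [329.7, 228.9])]
```

Run:
```python
from h import *
S0,S4,S5=[cv2.cvtColor(cv2.imread(f"pics/side{i}.png"),6) for i in(0,4,5)]
print("bore px",proj("side",BORE["yellow"]+[0,0,.0025]))
n=np.cross(A,PY)
for v in range(196,234):
    print(v,*("".join("#" if g<70 else "x" if g<110 else "+" if g<150 else "." for g in I[v,296:340]) for I in(S0,S4,S5)))
```

```text
bore px [[319.02797933 221.97686377]]
196 ...................++....................... .................+###xxx+xx############x+... ..............+##xx+++x#############x+......
197 ..................++........................ .................+###xxxx###############+... ..............+##xxxxx#x###########xx.......
198 .................++++....................... .................+######################+... ..............+####xx###############x.......
199 .................+++x+...................... .................+x#################xx##+... ...............##################xx#x.......
200 ................+++xxx++...................+ ................++x############x###xxxx#+..+ ...............#################xxxxx......+
201 ...............+++xxxxxx+................+xx ................++x################xx+x#x+xx ...............x################xxxxx....+xx
202 ...............+++xxxxx+..................x# ...............+++x################xx+xxx.x# ...............x###############x+xxxx+....x#
203 ..............+++xxxxxx+...................+ ..............+++xx################x+++x
[... 3519 characters left out ...]
xxx+x
229 +xxxxxxx...............................xxxxx +xxxxxxx..................xxx+xxxx+xx+xxxxxx +xxxxxxx.................xxx++xxxxxx+xxxxxxx
230 xxxxxxx....+++........................+x+xx+ xxxxxxx.....++..............+++xxxxx+xxxxxx+ xxxxxxx.....++...........+++++x++xxxxxxx+xx+
231 xxxxxx+..+xxxxx+.....................+x+xxx+ xxxxxx...+xxxxx+.............+xxxxxx+xx+xxx+ xxxxxx...+xxxxx+..........+++xxxxxx+xxx+xxx+
232 +xxxx+..xxxxxxxxx+...................xx+xx#+ +xxxx+..xxxxxxxxx+............+xxxxxxxx+xxx+ +xxxx+..xxxxxxxxx+.....+++++++++xxxxxxx+xx#+
233 ..+xx...xxxxxxxxxx+.................+xxxx##+ ..+xx...xxxxxxxxxx+...........+++xxxxx+xx##+ ..+xx...xxxxxxxxxx+...++++++++++xxxxxx+xx##+
```

The barrel's edge slopes in the map suggest it leans only about 15° instead of 25°. That puts the foot's robot-side corner on the face about 4 mm outside the rim, which agrees with the measured height. At 10° misalignment the foot can still enter the mouth about 5 mm, so I'll shift uphill, drop it in, then swing the grip towards the robot to finish the tilt.

Request:
send_rows(slide=[[-4, 0, -12], [-8, 0, -15], [-8, 0, -15], [-8, 0, -12], [-8, 0, -9], [-8, 0, -7], [-8, 0, -5], [-8, 0, -4]], roll=[0, 0, 0, 0, 0, 0, 0, 0], claw=[0.3, 0.3, 0.3, 0.3, 0.3, 0.3, 0.3, 0.3])

```text
t: 7.83
eef_pos: [0.5388, 0.012, 0.2457]
tool_rot: [0.001, 0.055, 0.999, -0.0]
contact_force: [-4.4, -2.8, 14.8]
gripper_width: 0.412
grasp_force: 31.0
```

Run:
```python
from h import *
plan(tcp('yellow',-.008),173.96)
S=cv2.cvtColor(snap('side','side6'),6)
for v in range(203,230): print(v,"".join("#" if g<70 else "x" if g<110 else "+" if g<150 else "." for g in S[v,296:345]))
```

```text
t 7.83 pos [0.5388 0.012  0.2457] yaw 173.73 q7 1.42 w 0.412 F [-4.4 -2.8 14.8] z [ 0.001 -0.    -1.   ]
slide mm [8.5 1.5 5.9] roll -0.23
203 ..............###############xxxxxxx+++++++x#####
204 .............+x##############xxxxxxx+++++++++x###
205 .............+###############xxxxxxx++++++++++x##
206 ............++.###############xxxx#x++++++++++xx#
207 ..............+##############xxxxx#x++++++++++##x
208 ..............x##############xxxxx#xx+++++++++##x
209 ..........++..+xx++x#######xxxxxxxxxx++++++++++xx
210 ..........+........x#######xxxxxxxxxx++++++++++++
211 ...................x#######xxxxxxxxxx+++xx++++++x
212 ...................xx######xxxxxxxxxx+++xxx+++++x
213 ........+..........xx#######xxxxxxxxx++xxxxxx++xx
214 .......+.........++xx#######xxxxxxxx+++#x#x#xxxx.
215 ..................xxx######xxxxxxx++++xxxxxxxxx+.
216 ......+...........+xx#######xxxxx++++xxxxxxxxx+..
217 .....++...........xxx######xxxxx+++++xx#xxxxxx...
218 .....+...........xxxxxxxx##xxxxx+++++++xx#xxx+...
219 ....++..........+xxxx#xxxxxxxx#x++++++++xxxxxx+..
220 ....++xx+.......xxxxxxx#######xx++++++++++xx+++..
221 ....++xx+.......xxxxxxxxxxxxxxxx+++++xxxx++x+++..
222 .+...+#xx.......+xxxxxxxxxxxxxx++++++x##xx++++...
223 .++....++.......+xxxxxxxxxxxxxxx++++xx##x+++++...
224 .++..............+xxxxxxxxxxxxx+++++++xxx++++....
225 +++x+.............xxxxxxxxxxxxx++xx++++xx+++.....
226 +.xxx+.............+xxxxxxxxxxx++xxxx++x++++.....
227 ++xxxxx+............+xxxxxxxxxx++xxxxxxxxx+x+....
228 .xxxxxx+.............+xxxxxxx+xxxxxxx+xxxxxx.....
229 +xxxxxxx...............x++++++x+xxxxxxxxxxxx.....
```

The foot has dropped about 2 mm past the rim by the estimate. Now swing the grip towards the robot to tilt it.

Request:
send_rows(slide=[[2, 0, 0], [4, 0, 1], [6, 0, 2], [8, 0, 3], [10, 0, 4], [12, 0, 5], [13, 0, 5], [13, 0, 5]], roll=[0, 0, 0, 0, 0, 0, 0, 0], claw=[0.3, 0.3, 0.3, 0.3, 0.3, 0.3, 0.3, 0.3])

```text
t: 8.55
eef_pos: [0.5265, 0.0138, 0.24]
tool_rot: [0.002, 0.055, 0.999, -0.0]
contact_force: [4.9, -3.9, 3.3]
gripper_width: 0.413
grasp_force: 30.3
```

```bash
cat > s.py <<'E'
from h import *
import sys
def show(n,col="yellow",u0=296,u1=345,v0=203,v1=230):
    plan(tcp(col,-.01),173.96)
    S=cv2.cvtColor(snap('side','side%s'%n),6)
    for v in range(v0,v1): print(v,"".join("#" if g<70 else "x" if g<110 else "+" if g<150 else "." for g in S[v,u0:u1]))
a=sys.argv
show(a[1],a[2],*map(int,a[3:]))
E
python3 s.py 7 yellow
```

```text
t 8.55 pos [0.5265 0.0138 0.24  ] yaw 173.75 q7 1.41 w 0.413 F [ 4.9 -3.9  3.3] z [ 0.003 -0.    -1.   ]
slide mm [-4.7  1.   2. ] roll -0.21
203 ..............+++x############x####xxxxx...+#####
204 ..............+..x############x####xxxxx++...x###
205 .............++...x###########x####xx+xx++++..+##
206 ............++.++..###############xxx+xx++++++x##
207 ..............+xx..x##############xxxxxx++++++#xx
208 ..............xxx+.+##############xxxxxx++++++##x
209 ..........++..+xx+..##############xxxxxx+++++++xx
210 ..........+.........x#############xxxx#x+++++++++
211 ....................x#############xxx##xxx++++++x
212 .....................xxx########xxxxx+++xxxx++++x
213 ........+...........++xxx#######xxxxx++xxx#xx++xx
214 ....................++xxx#######xxxx+++xxxx#xxxx.
215 ...................++xxxx#######xxxx++x#x###xxx+.
216 ......+............xxxxxx#######xxx++x#xx#xxxxx..
217 .....++...........++xxxxx#######xxx++xxxx##xxx+..
218 .....+...........++xxxxxx#######xxx++++xxxxxx+...
219 ....++..........+++xxxxxx#######xx++++++xxxxxx+..
220 ....++xx+.......x+xxxxxxxx######xx++++++++xx+++..
221 ....++xx+.......x+xxxxxxxxxxx###x+++++xxx+x++++..
222 .+...+#xx.......+xxxxxxxxx####xx+++++x##x+++++...
223 .++....++.......+xxxxxxxxxxxxxxx+++++x##x++++....
224 .+...............+xxxxxxxxxxxxx+++++++xxx++x+....
225 +++x+.............xxxxxxxxxxxxx+++x+++++x+++.....
226 +.xxx+.............+xxxxxxxxxx++xxx++x+x++x+.....
227 ++xxxxx+............+xxxxxxxxx++xxxxxxxxxx+x+....
228 .xxxxxx+..............+xxxxx++xxxx+xxxxxxxxx.....
229 +xxxxxxx...................+++x+xxxxx+xxxxxx.....
```

It caught and rotated: barrel lean is now close to the bore's, and forces are low. Push in along the axis.

Request:
send_rows(slide=[[-1.5, 0, 1.5], [-2.5, 0, 3], [-3.5, 0, 5], [-4.5, 0, 7], [-5.5, 0, 9], [-6.4, 0, 11], [-7.3, 0, 13], [-7.3, 0, 13]], roll=[0, 0, 0, 0, 0, 0, 0, 0], claw=[0.3, 0.3, 0.3, 0.3, 0.3, 0.3, 0.3, 0.3])

```text
t: 9.27
eef_pos: [0.533, 0.0131, 0.2258]
tool_rot: [0.0, 0.054, 0.999, -0.0]
contact_force: [4.2, -3.5, -0.8]
gripper_width: 0.411
grasp_force: 30.0
```

```bash
python3 s.py 8 yellow
```

```text
t 9.27 pos [0.533  0.0131 0.2258] yaw 173.76 q7 1.42 w 0.411 F [ 4.2 -3.5 -0.8] z [ 0.001 -0.001 -1.   ]
slide mm [  1.8   1.  -12.1] roll -0.2
203 ..............+##xx++x##############xx+....+#####
204 ..............x###xxxx##############xx++++...x###
205 .............+x####xxx############x##x++++++..+##
206 ............++.#################xxxx#x++++++++x##
207 ..............+############x####x+xxxx++++++++##x
208 ..............x############xx####xxxxx++++++++##x
209 ..........++..+#############x###xxxxxx+++++++++xx
210 ..........+.....x###############xxxxxx+++++++++++
211 .................##############xxxxxxx++xx++++++x
212 .................##############xxxxxxx++xxxx++++x
213 ........+........x##############xxxx#x+xxxxxx++x+
214 .......+.........x#############xxxxx#x+xx###xxxx.
215 ..................x###########xxxxxxx+xxx#xxxxx+.
216 ......+...........+xxx#######xxxxxx++xxx##xxxxx..
217 .....++...........++xxx######xxxxx+++xxx#xxxxx...
218 .....+...........++xxxx#######xxxx+++++x#x#xx+...
219 ....++..........+xxxxxx#######xxx+++++++xxxxxx+..
220 ....++xx+.......xxxxxxx#######xx+++++++x++xxx++..
221 ....++xx+.......+xxxxxx#######xx+++++xx#xxx++++..
222 .+...+#xx.......+xxxxxx#######xx+++++x##xx++++...
223 .++....++.......+xxxxxx#######xx++++xx##x++++....
224 .++..............+xxxxxx######xx+++++xxxx++++....
225 +++x+.............xxxxx#xxx##xx++++++++xx+++.....
226 +.xxx+.............+xxxxx##xxxx+xxxx+++x+xx+.....
227 ++xxxxx+............+xxxxxxxx+++xxx+++xxxxxx+....
228 .xxxxxx+..............+xxxxxxxxxxxx+xxxxxx+x.....
229 +xxxxxxx................+x++++x+xxxxx+xxx+xx.....
```

It is in, about 22 mm deep with low force. Release and retreat.

Request:
send_rows(slide=[[-2, 0, 4], [-3, 0, 6], [-3, 0, 6], [-3, 0, 6], [-3, 0, 6], [-3, 0, -20], [-3, 0, -60], [-3, 20, -100]], roll=[0, 0, 0, 0, 0, 0, 0, 0], claw=[0.3, 0.3, 0.6, 0.7, 0.7, 0.7, 0.7, 0.7])

```text
t: 9.98
eef_pos: [0.5358, 0.0284, 0.324]
tool_rot: [-0.002, 0.057, 0.998, -0.001]
contact_force: [0.5, 0.4, -0.6]
gripper_width: 0.701
grasp_force: 0.0
```

Run:
```python
from h import *
S=snap('side','side9')
b=[x for x in blobs(S,'yellow',(295,195,345,245))];print(b)
for d in (-.068,-.058,-.022): p=BORE["yellow"]+A*(d+.08)+[0,0,.0025];print(d,proj("side",p)[0])
plan((.4765,.3060,.150),92.2)
```

```text
[([303, 211, 10, 9, 55], [307.6, 215.0]), ([317, 214, 11, 10, 63], [321.6, 218.7]), ([313, 219, 6, 8, 21], [315.3, 222.4]), ([326, 224, 9, 10, 50], [329.8, 228.8])]
-0.068 [320.8037608  219.22224993]
-0.058 [322.30230979 216.89768248]
-0.022 [327.84288485 208.30307497]
t 10.03 pos [0.5402 0.0355 0.3323] yaw 173.86 q7 1.35 w 0.703 F [2.9 3.5 6. ] z [ 0.009  0.004 -1.   ]
slide mm [ 93.9 261.1 182.9] roll 81.66
```

Yellow is seated (top at (321.6,218.7), expected about (321.5,218)). Next is blue.

Request:
send_rows(slide=[[8, 25, 0], [17, 50, 0], [26, 75, 0], [35, 100, 5], [45, 126, 20], [55, 152, 40], [65, 178, 65], [75, 206, 90]], roll=[7, 14, 21, 28, 35, 42, 49, 56], claw=[0.8, 0.8, 0.8, 0.8, 0.8, 0.8, 0.8, 0.8])

```text
t: 10.7
eef_pos: [0.484, 0.2461, 0.2326]
tool_rot: [-0.0, 0.519, 0.855, 0.0]
contact_force: [0.9, 0.2, 0.1]
gripper_width: 0.799
grasp_force: 0.0
```

```bash
python3 -c "
from h import *
plan((.4762,.3060,.120),92.2)"
```

```text
t 10.7 pos [0.484  0.2461 0.2326] yaw 117.45 q7 -0.02 w 0.799 F [0.9 0.2 0.1] z [-0.     0.001 -1.   ]
slide mm [ 56.7  20.7 112.7] roll 25.25
```

Request:
send_rows(slide=[[19, 7, 25], [38, 14, 50], [56.5, 20.5, 75], [56.5, 20.5, 100], [56.5, 20.5, 120], [56.5, 20.5, 145], [56.5, 20.5, 168], [56.5, 20.5, 187]], roll=[7, 14, 21, 25.2, 25.2, 25.2, 25.2, 25.2], claw=[0.8, 0.8, 0.8, 0.8, 0.8, 0.8, 0.8, 0.8])

```text
t: 11.37
eef_pos: [0.4753, 0.3042, 0.0444]
tool_rot: [-0.001, 0.691, 0.723, -0.001]
contact_force: [-0.2, -1.2, -0.1]
gripper_width: 0.802
grasp_force: 0.0
```

```bash
python3 -c "
from h import *
plan((.4762,.3060,.046),92.2)"
```

```text
t 11.37 pos [0.4753 0.3042 0.0444] yaw 92.64 q7 -0.41 w 0.802 F [-0.2 -1.2 -0.1] z [-0.003 -0.001 -1.   ]
slide mm [ 1.7  1.  -1.6] roll 0.44
```

Request:
send_rows(slide=[[1.5, 1, -1.5], [1.5, 1, -1.5], [1.5, 1, -1.5], [1.5, 1, -1.5], [1.5, 1, -1.5], [1.5, 1, -9.5], [1.5, 30, -9.5], [1.5, 65, -9.5]], roll=[0.4, 0.4, 0.4, 0.4, 0.4, 0.4, 0.4, 0.4], claw=[0.3, 0.3, 0.3, 0.3, 0.3, 0.3, 0.3, 0.3], force=25)

```text
t: 12.03
eef_pos: [0.5401, 0.3098, 0.0572]
tool_rot: [-0.001, 0.692, 0.722, -0.0]
contact_force: [0.5, 0.4, -3.0]
gripper_width: 0.415
grasp_force: 26.8
```

```bash
python3 -c "
from h import *
plan((.55,.3920,.054),92.2)"
```

```text
t 12.03 pos [0.5401 0.3098 0.0572] yaw 92.36 q7 -0.36 w 0.415 F [ 0.5  0.4 -3. ] z [-0.002  0.001 -1.   ]
slide mm [81.7 13.3  3.2] roll 0.16
```

Request:
send_rows(slide=[[28, 0, 3], [48, 0, 3], [56, 0, 3], [63, 0, 3], [70, 0, 3], [77, 0, 3], [83, 0, 3], [89, 0, 3]], roll=[0, 0, 0, 0, 0, 0, 0, 0], claw=[0.3, 0.3, 0.3, 0.3, 0.3, 0.3, 0.3, 0.3])

```text
t: 12.7
eef_pos: [0.5385, 0.3938, 0.0538]
tool_rot: [0.001, 0.694, 0.72, -0.002]
contact_force: [-1.0, -5.2, 0.8]
gripper_width: 0.414
grasp_force: 24.8
```

Request:
send_rows(slide=[[3, 0, 0], [3, 0, 0], [3, 0, 0], [3, 0, 0], [-4, 0, 0], [-6, 0, -25], [-6, 0, -60], [-6, 0, -100]], roll=[0, 0, 0, 0, 0, 0, 0, 0], claw=[0.3, 0.3, 0.3, 0.3, 0.3, 0.3, 0.3, 0.3])

```text
t: 13.37
eef_pos: [0.5372, 0.3907, 0.152]
tool_rot: [-0.001, 0.694, 0.72, -0.002]
contact_force: [1.4, 1.0, -2.7]
gripper_width: 0.415
grasp_force: 26.2
```

```bash
python3 -c "
from h import *
plan(tcp('blue',.05),173.96)"
```

```text
t 13.37 pos [0.5372 0.3907 0.152 ] yaw 92.18 q7 -0.51 w 0.415 F [ 1.4  1.  -2.7] z [-0.003 -0.002 -1.   ]
slide mm [-317.1  -37.7 -139.7] roll -81.78
```

Request:
send_rows(slide=[[-15, -3, -35], [-40, -5, -70], [-70, -8, -105], [-102, -12, -135], [-134, -16, -140], [-166, -20, -140], [-198, -24, -140], [-230, -28, -140]], roll=[-7, -14, -21, -28, -35, -42, -49, -56], claw=[0.3, 0.3, 0.3, 0.3, 0.3, 0.3, 0.3, 0.3])

```text
t: 14.03
eef_pos: [0.519, 0.1593, 0.2933]
tool_rot: [0.0, 0.271, 0.963, 0.001]
contact_force: [0.7, 0.4, -3.7]
gripper_width: 0.411
grasp_force: 26.3
```

```bash
python3 -c "
from h import *
plan(tcp('blue',.05),173.96)"
```

```text
t 14.03 pos [0.519  0.1593 0.2933] yaw 148.54 q7 0.67 w 0.411 F [ 0.7  0.4 -3.7] z [ 0.001  0.002 -1.   ]
slide mm [-39.3 -77.6   0.9] roll -25.42
```

Request:
send_rows(slide=[[-11, -22, 0], [-22, -44, 0], [-33, -65, 0], [-39.3, -79, 1], [-39.3, -79, 1], [-39.3, -79, 1], [-39.3, -79, 1], [-39.3, -79, 1]], roll=[-7, -14, -21, -25.4, -25.4, -25.4, -25.4, -25.4], claw=[0.3, 0.3, 0.3, 0.3, 0.3, 0.3, 0.3, 0.3])

```text
t: 14.7
eef_pos: [0.5112, 0.0743, 0.292]
tool_rot: [0.0, 0.055, 0.998, 0.0]
contact_force: [0.4, 0.6, -2.9]
gripper_width: 0.414
grasp_force: 26.3
```

Run:
```python
from h import *
plan(tcp('blue',.05),173.96)
S=cv2.cvtColor(snap('side','side10'),6)
for v in range(190,246): print(v,"".join("#" if g<70 else "x" if g<110 else "+" if g<150 else "." for g in S[v,285:345]))
o=bot.get_obs(); G=np.array(o["eef_pos"])+[0,0,.0187]
for th in (15,20,25,30):
    a=-np.sin(np.radians(th))*PX+np.array([0,0,np.cos(np.radians(th))]); f=G-.062*a; p=proj("side",[f,f+.08*a]); print(th,p.round(1).tolist(),"slope",((p[1]-p[0])[0]/(p[0]-p[1])[1]).round(3))
print("bore",proj("side",BORE["blue"]+[0,0,.0025]))
```

```text
t 14.7 pos [0.5112 0.0743 0.292 ] yaw 173.64 q7 1.24 w 0.414 F [ 0.4  0.6 -2.9] z [ 0.     0.001 -1.   ]
slide mm [-1.  -1.5 -0.3] roll -0.32
190 ................................xx+++x################x.....
191 ................................xx+++x##############xx+.....
192 ................................x+++x###############+.......
193 ................................x+++x###############+......x
194 ..............................++++++x###############x.....+#
195 .............................++x+++x################+.....##
196 ...........................+xxxx+++x###x############+.....##
197 ...........................xxxx+xxx################x.....x##
198 ..........................+##xx+++xx##############x+....+xxx
199 ..........................x##xxxxx##x############xx....+xxxx
200 ..........................x###xxxx################x...+x##xx
201 ..........................+#######################x++xx#####
202 ..........................+#######################x+.x######
203 .........................++x######################x...+#####
204 .........................+.+################
[... 2208 characters left out ...]
xx++++xx####x+++++
239 .++++.+xx+..........+xxxxxx+++xxx++x#xx++++++++xx#####x+++++
240 ++xxx+...............xxxx++++xxx+++x##xx+++++x+x######x+++++
241 xxxxxx++..............+xxx+++xxx++x#####xxxxx+xx######+.....
242 xxxxxxxx+...............+++++xxxxx######xxxxx+x#######x.....
243 xxxxxxxxxx+...................++x#######xxxx+xx#######x+....
244 xxxxxxxxxxx+....................x######xxxx+xx########x++...
245 xxxxxxxxxxxxx+..................+x######xxx+xx#########xx++.
15 [[322.4, 227.9], [330.3, 205.0]] slope 0.345
20 [[320.4, 226.9], [330.9, 205.3]] slope 0.487
25 [[318.4, 225.8], [331.5, 205.6]] slope 0.649
30 [[316.6, 224.5], [332.1, 206.0]] slope 0.838
bore [[310.73049143 236.0715894 ]]
```

Blue's lean now measures about 25–27°. Approach its mouth.

Request:
send_rows(slide=[[-1, -1.5, 0], [-4, -1.5, 8], [-8, -1.5, 18], [-12, -1.5, 27], [-16, -1.5, 36], [-18.5, -1.5, 40.5], [-20.4, -1.5, 45], [-22.3, -1.5, 49]], roll=[-0.3, -0.3, -0.3, -0.3, -0.3, -0.3, -0.3, -0.3], claw=[0.3, 0.3, 0.3, 0.3, 0.3, 0.3, 0.3, 0.3])

```text
t: 15.42
eef_pos: [0.5306, 0.0692, 0.2442]
tool_rot: [-0.004, 0.053, 0.999, 0.0]
contact_force: [-22.4, -0.9, 29.6]
gripper_width: 0.413
grasp_force: 30.7
```

```bash
python3 s.py 11 blue 288 340 215 246
```

```text
t 15.42 pos [0.5306 0.0692 0.2442] yaw 173.88 q7 1.29 w 0.413 F [-22.4  -0.9  29.6] z [-0.007  0.001 -1.   ]
slide mm [-6.5  1.5  6.2] roll -0.08
215 ...............++######################xx.....+xxxxx
216 ..............+..######################x+.....xxxxxx
217 .............++..x#####################x++....xxxxxx
218 .............+...+######################x+++++++xxx+
219 ............++....x#####################x+++++++xxx+
220 ............++xx+.x#####################x+++++++++xx
221 ............++xx+..####################xx+++++xxx+xx
222 .........+...+#xx..x##################xxx++++x#xx+++
223 .........++....++..x##############xxxxxx+++++x##x+++
224 .........++.........##############xxxx#x++++++xxx+++
225 ........+++x+......+xx##########xx####xx++++++++xx++
226 ........+.xxx+.....x+++xx#######xx###xx+x++++++++x++
227 .......+++xxxxx+..+x+++xx#######xx#xxx+++++++++xxx+x
228 ......++.xxxxxx+.++x++xxx#######xxxxx+xxx++++++xxxxx
229 .....++.+xxxxxxx+++x+xxxx#######xxxx++xxx+++++xxx+xx
230 .....+++xxxxxxx++++xxxxxx#######xxx+++++++++++xx+xxx
231 ....++.xxxxxxx+++++xxxxxx########xx++++++++++xx+xxx+
232 ....++..+xxxx+.++++xxxxxx########xx++++++++++xx+xx#+
233 ...++.....+xx..+++xxxx#xxx#######xx+++++++++xx++x##+
234 ..++...........++xxxxxx#########xx++++xx+++xx++xx##x
235 ..++...........+xxxxxxxxxxxxxx+xx+++++x#xx+xx++x###+
236 .+++x+.........+xxxxxxxxxxxxxx+++++++x###xx+++xx###+
237 .+.xxx+.........xxxxxxxxxxxxxx++++++++###x+++xx####+
238 ...#xx+.........+xxxxxxxxxxxxx+++x+++++xx++++xx####x
239 ++.+xx+..........+xxxxxxxxxxxx+xx#xx++++x+x++x#####x
240 xx+...............xxxxxxxxxxxx+x####xx+++++xx######x
241 xxxx+..............+xxxxxxxxxxxx######xxxxxxx######x
242 xxxxx+..............+xxxxxxxxxx#######xxxxxx#######x
243 xxxxxxx+...................x+xx######xxxxxxx#######x
244 xxxxxxxxx...................xx#######xxxxxx########x
245 xxxxxxxxxx+.................+x#######xxx+xx#########
```

Force (−22, 0, 30) says the foot's uphill edge is on the uphill rim, so it's slightly over-tilted. Back off, shift about 3 mm downhill and re-enter.

Request:
send_rows(slide=[[3, 0, -5], [6, 0, -5], [6, 0, -3], [6, 0, -1], [6, 0, 1], [5, 0, 3], [4, 0, 5], [4, 0, 5]], roll=[0, 0, 0, 0, 0, 0, 0, 0], claw=[0.3, 0.3, 0.3, 0.3, 0.3, 0.3, 0.3, 0.3])

```text
t: 16.13
eef_pos: [0.5288, 0.0693, 0.2371]
tool_rot: [-0.001, 0.053, 0.999, -0.0]
contact_force: [-0.8, 0.3, -3.8]
gripper_width: 0.409
grasp_force: 27.8
```

```bash
python3 -c "
from h import *
plan(tcp('blue',-.01),173.96)"
```

```text
t 16.13 pos [0.5288 0.0693 0.2371] yaw 173.89 q7 1.29 w 0.409 F [-0.8  0.3 -3.8] z [-0.002 -0.    -1.   ]
slide mm [-8.3  1.6 -0.9] roll -0.07
```

No contact force and 7 mm below the mouth, so it is entering over-tilted. Continue down while bringing the grip back uphill to straighten it.

Request:
send_rows(slide=[[-2, 0, 1], [-4, 0, 2], [-6, 0, 3], [-8, 0, 5], [-10, 0, 7], [-12, 0, 9], [-13, 0, 11], [-14, 0, 13]], roll=[0, 0, 0, 0, 0, 0, 0, 0], claw=[0.3, 0.3, 0.3, 0.3, 0.3, 0.3, 0.3, 0.3])

```text
t: 16.8
eef_pos: [0.5411, 0.0679, 0.224]
tool_rot: [-0.003, 0.053, 0.999, -0.0]
contact_force: [-7.5, 1.2, -2.9]
gripper_width: 0.414
grasp_force: 27.1
```

```bash
python3 s.py 12 blue 288 340 215 246
```

```text
t 16.8 pos [0.5411 0.0679 0.224 ] yaw 173.9 q7 1.31 w 0.414 F [-7.5  1.2 -2.9] z [-0.005 -0.    -1.   ]
slide mm [  4.2   1.6 -13.9] roll -0.06
215 ..............+..++++x###############+........+xxxxx
216 .............xxx++++x################x++......xxxxxx
217 ............+xxx++xxx##############xx+++++++..xxxxxx
218 ............x##x+++x################x+++++++++++xxx+
219 ............x##xxxxx################x+++++++++++xxx+
220 ............x###xxx###############xxx+++++++++++++xx
221 ............+######################xx+++++++++xxx+x+
222 .........+...x######################x+x++++++x##x+++
223 .........++..+######################x++++++++x##x+++
224 .........++...######################xxx+++++++xxx+++
225 ........+++x+.x#####################xxx+++++++++x+++
226 .......++.xxxxx####################xxxx+x+++++++++x+
227 .......+++xxxxx###################xxxx+xx++++++xxxxx
228 ......++.xxxxxx###############xxxxxxx+xxx++++++xxxxx
229 .....++.+xxxxxxx##############xxx##x++xxx+++++xxx+xx
230 .....+++xxxxxxx.x###########xx####x++xx+++++++xx+xxx
231 ....++.xxxxxxx...xxx########xx###xx++++++++++xx++xx+
232 ....++..+xxxx+..+++xx#######xx##x++++++++++++xx+xx#+
233 ...++.....+xx...x++xx#######xx#xx+++++++xx++xx+xx##+
234 ..++........+..+xx+xx########x#x+++++xxxx++xx++xx##+
235 ..++............xxxxx#######xxxx+++++xx#xxxxx++x###+
236 .+++x+..........xxxxx########xxx+++++x###xx+++x####+
237 .+.xxx+.........xxxxxx#######xx+x++++x###x+++xx####x
238 ...#xx+.........+xxxxx#######xx+xxx++xxxxx+++xx####x
239 ++.+xx+..........+xx##xx####xxxxx#xx+++xx+x+xx#####x
240 xx+...............xxxx######xxxx####xxx++++xx######x
241 xxx++..............+xxxxxxxxxxxx#####xxxxx+xx######+
242 xxxxx+...............xxxxxxx+xx#######xxxxxx#######x
243 xxxxxxx+...............xxxx++x#######xxxx+xx#######x
244 xxxxxxxxx..............++++++x#######xxx+xx########x
245 xxxxxxxxxx+.............++++xx#######xxx+xx#########
```

Blue is about 24 mm in. Release gently (small opening, yellow is next door), then lift.

Request:
send_rows(slide=[[2, 0, 0], [2, 0, 0], [2, 0, 0], [2, 0, 0], [2, 0, -15], [2, 0, -45], [5, 10, -85], [10, 35, -105]], roll=[0, 0, 0, 0, 0, 0, 0, 7], claw=[0.52, 0.52, 0.52, 0.52, 0.52, 0.6, 0.8, 0.8])

```text
t: 17.52
eef_pos: [0.5392, 0.1, 0.3349]
tool_rot: [0.003, 0.117, 0.993, 0.0]
contact_force: [1.6, 0.1, 0.9]
gripper_width: 0.802
grasp_force: 0.0
```

Run:
```python
from h import *
S=snap('side','side13')
for c in("yellow","blue"):
    print(c,blobs(S,c,(290,200,345,250)))
    for d in (-.068,-.058,-.024): p=BORE[c]+A*(d+.08)+[0,0,.0025];print(d,proj("side",p)[0])
plan((.3836,.3028,.120),92.2)
```

```text
yellow [([303, 213, 10, 7, 37], [307.9, 216.1]), ([317, 214, 11, 10, 68], [321.4, 218.4]), ([313, 219, 5, 6, 15], [314.5, 221.7]), ([326, 224, 9, 10, 50], [329.9, 228.7])]
-0.068 [320.8037608  219.22224993]
-0.058 [322.30230979 216.89768248]
-0.024 [327.52893364 208.79007992]
blue [([295, 225, 9, 9, 46], [299.2, 229.1]), ([307, 229, 11, 10, 53], [311.7, 233.3]), ([318, 239, 7, 9, 37], [321.5, 243.1])]
-0.068 [312.50154853 233.33295872]
-0.058 [313.99668181 231.02099605]
-0.024 [319.21548752 222.95102389]
t 17.57 pos [0.5397 0.1093 0.3377] yaw 166.08 q7 1.07 w 0.801 F [2.  5.8 3.3] z [ 0.01   0.006 -1.   ]
slide mm [199.9 148.4 217.3] roll 73.88
```

Blue is seated too. Now red.

Request:
send_rows(slide=[[18, 20, 0], [38, 38, 0], [60, 54, 5], [82, 70, 20], [106, 86, 45], [130, 101, 75], [154, 117, 105], [178, 133, 135]], roll=[7, 14, 21, 28, 35, 42, 49, 56], claw=[0.8, 0.8, 0.8, 0.8, 0.8, 0.8, 0.8, 0.8])

```text
t: 18.23
eef_pos: [0.3933, 0.2747, 0.1945]
tool_rot: [0.0, 0.57, 0.822, 0.001]
contact_force: [0.8, 0.5, -0.5]
gripper_width: 0.801
grasp_force: 0.0
```

```bash
python3 -c "
from h import *
plan((.3836,.3028,.120),92.2)"
```

```text
t 18.23 pos [0.3933 0.2747 0.1945] yaw 110.54 q7 -0.34 w 0.801 F [ 0.8  0.5 -0.5] z [ 0.002  0.002 -1.   ]
slide mm [29.6  0.6 74.5] roll 18.34
```

Request:
send_rows(slide=[[10, 0, 20], [20, 0, 40], [29.6, 0.6, 60], [29.6, 0.6, 75], [29.6, 0.6, 95], [29.6, 0.6, 115], [29.6, 0.6, 133], [29.6, 0.6, 148]], roll=[7, 14, 18.3, 18.3, 18.3, 18.3, 18.3, 18.3], claw=[0.8, 0.8, 0.8, 0.8, 0.8, 0.8, 0.8, 0.8])

```text
t: 18.9
eef_pos: [0.384, 0.3017, 0.046]
tool_rot: [0.0, 0.691, 0.723, 0.0]
contact_force: [0.2, 1.4, 0.3]
gripper_width: 0.797
grasp_force: 0.0
```

```bash
python3 -c "
from h import *
plan((.3836,.3028,.046),92.2)"
```

```text
t 18.9 pos [0.384  0.3017 0.046 ] yaw 92.62 q7 -0.62 w 0.797 F [0.2 1.4 0.3] z [ 0.  0. -1.]
slide mm [ 1.1 -0.4 -0. ] roll 0.42
```

Request:
send_rows(slide=[[1, 0, 0], [1, 0, 0], [1, 0, 0], [1, 0, 0], [1, 0, 0], [1, 0, -9], [1, 35, -9], [1, 72, -9]], roll=[0.4, 0.4, 0.4, 0.4, 0.4, 0.4, 0.4, 0.4], claw=[0.3, 0.3, 0.3, 0.3, 0.3, 0.3, 0.3, 0.3], force=25)

```text
t: 19.57
eef_pos: [0.4544, 0.3065, 0.0572]
tool_rot: [-0.001, 0.692, 0.722, -0.0]
contact_force: [0.8, 0.5, -3.6]
gripper_width: 0.417
grasp_force: 26.0
```

Request:
send_rows(slide=[[0, 30, 0], [5, 62, 0], [15, 82, 0], [25, 84, 0], [35, 84, 0], [40, 84, 0], [40, 84, 0], [40, 84, 0]], roll=[0, 0, 0, 0, 0, 0, 0, 0], claw=[0.3, 0.3, 0.3, 0.3, 0.3, 0.3, 0.3, 0.3])

```text
t: 20.23
eef_pos: [0.5365, 0.3493, 0.056]
tool_rot: [-0.0, 0.693, 0.721, -0.001]
contact_force: [0.1, -0.6, -3.8]
gripper_width: 0.416
grasp_force: 26.2
```

```bash
python3 -c "
from h import *
plan((.5372,.3915,.054),92.2)"
```

```text
t 20.23 pos [0.5365 0.3493 0.056 ] yaw 92.3 q7 -0.51 w 0.416 F [ 0.1 -0.6 -3.8] z [-0.001 -0.    -1.   ]
slide mm [42.1  2.4  2. ] roll 0.1
```

Request:
send_rows(slide=[[10, 0, 2], [18, 0, 2], [25, 0, 2], [32, 0, 2], [38, 0, 2], [43, 0, 2], [45.5, 0, 2], [45.5, 0, 2]], roll=[0, 0, 0, 0, 0, 0, 0, 0], claw=[0.3, 0.3, 0.3, 0.3, 0.3, 0.3, 0.3, 0.3])

```text
t: 20.9
eef_pos: [0.5367, 0.3934, 0.0542]
tool_rot: [0.001, 0.694, 0.72, -0.001]
contact_force: [-0.1, -4.6, 0.4]
gripper_width: 0.415
grasp_force: 24.9
```

Request:
send_rows(slide=[[0, 0, 0], [0, 0, 0], [-5, 0, 0], [-8, 0, -10], [-8, 0, -40], [-8, 0, -80], [-8, 0, -120], [-30, 0, -160]], roll=[0, 0, 0, 0, 0, 0, 0, -7], claw=[0.3, 0.3, 0.3, 0.3, 0.3, 0.3, 0.3, 0.3])

```text
t: 21.57
eef_pos: [0.5356, 0.3722, 0.2134]
tool_rot: [-0.002, 0.646, 0.763, 0.002]
contact_force: [0.1, 1.3, -3.7]
gripper_width: 0.414
grasp_force: 26.2
```

```bash
python3 -c "
from h import *
plan(tcp('red',.05),173.96)"
```

```text
t 21.57 pos [0.5356 0.3722 0.2134] yaw 99.51 q7 -0.45 w 0.414 F [ 0.1  1.3 -3.7] z [ 0.001  0.005 -1.   ]
slide mm [-399.  -102.7  -81.1] roll -74.45
```

Request:
send_rows(slide=[[-32, -8, -35], [-65, -16, -65], [-98, -25, -81], [-132, -34, -81], [-166, -43, -81], [-200, -52, -81], [-234, -60, -81], [-268, -69, -81]], roll=[-7, -14, -21, -28, -35, -42, -49, -56], claw=[0.3, 0.3, 0.3, 0.3, 0.3, 0.3, 0.3, 0.3])

```text
t: 22.23
eef_pos: [0.5116, 0.0896, 0.2925]
tool_rot: [0.001, 0.212, 0.977, 0.001]
contact_force: [1.6, 0.1, -3.6]
gripper_width: 0.41
grasp_force: 26.2
```

```bash
python3 -c "
from h import *
plan(tcp('red',.05),173.96)"
```

```text
t 22.23 pos [0.5116 0.0896 0.2925] yaw 155.56 q7 0.88 w 0.41 F [ 1.6  0.1 -3.6] z [ 0.002  0.002 -1.   ]
slide mm [-4.280e+01 -1.215e+02 -1.000e-01] roll -18.4
```

Request:
send_rows(slide=[[-11, -31, 0], [-22, -62, 0], [-33, -93, 0], [-42.8, -123, 0], [-42.8, -123, 0], [-42.8, -123, 0], [-42.8, -123, 0], [-42.8, -123, 0]], roll=[-7, -14, -18.4, -18.4, -18.4, -18.4, -18.4, -18.4], claw=[0.3, 0.3, 0.3, 0.3, 0.3, 0.3, 0.3, 0.3])

```text
t: 22.9
eef_pos: [0.4995, -0.0372, 0.2918]
tool_rot: [0.0, 0.055, 0.998, 0.0]
contact_force: [-1.0, 1.5, -4.7]
gripper_width: 0.413
grasp_force: 26.3
```

Run:
```python
from h import *
plan(tcp('red',.05),173.96)
S=cv2.cvtColor(snap('side','side14'),6)
for v in range(180,212): print(v,"".join("#" if g<70 else "x" if g<110 else "+" if g<150 else "." for g in S[v,315:360]))
o=bot.get_obs(); G=np.array(o["eef_pos"])+[0,0,.0187]
for th in (15,20,25,30):
    a=-np.sin(np.radians(th))*PX+np.array([0,0,np.cos(np.radians(th))]); f=G-.062*a; p=proj("side",[f,f+.08*a]); print(th,p.round(1).tolist(),"slope",((p[1]-p[0])[0]/(p[0]-p[1])[1]).round(3))
print("bore",proj("side",BORE["red"]+[0,0,.0025]))
```

```text
t 22.9 pos [ 0.4995 -0.0372  0.2918] yaw 173.71 q7 1.44 w 0.413 F [-1.   1.5 -4.7] z [ 0.001  0.001 -1.   ]
slide mm [-0.9 -1.4 -0.5] roll -0.25
180 .................##################xx######x+
181 .................x################xxx#######+
182 .................x#############xxxxx########+
183 ..................x###########xxxx##########+
184 ..................+xxx#######xx############x.
185 ..................+xxx#######xx############+.
186 .................++xxx#######xx###########x..
187 .................+xxxx#######xxxx#########+..
188 ................+++xxx#######xx##########x...
189 ................xxxxxx#######xx##########+...
190 ...............+xxxxxx#######xx#########x....
191 ...............+xxxxxx#######xx#########+....
192 ....+++.......+xxxxxxx#######xx########x.....
193 ....xxx++.....+xxxxxxxxx#####x#########+.....
194 ++..+#x+.....++xxxxxxxxxxxxxx#########+......
195 ++...++......++xxxxxx##xxxx##########x.......
196 +............xxxxxxxxxxxx##x#########+.......
197 +............xxxxxxxxxxxxxx#########x........
198 ++...........xxxxxxxxxxxxxxxxxx#####+........
199 +
[... 171 characters left out ...]
xx#########x...........
203 xxxx+..............+++..+########x...........
204 xxx+...xxxx++.............x######+...........
205 xx+...xxxxxxx+...........++x####x............
206 .x+..+xxxxxxxx++........+++x####+............
207 .....+xxxxxxxxx+........+++#xxx+.............
208 .....+xxxxxxxxx++.+++..++++##x+..............
209 .....+xxxxxxxxx+++++++++++++xx...............
210 ......xxxxxxxx+++x+++++++++++++..............
211 ......+xxxxxxx+++x++xxx++++++++..............
15 [[338.3, 200.3], [346.5, 177.5]] slope 0.358
20 [[336.4, 199.3], [347.0, 177.7]] slope 0.493
25 [[334.6, 198.3], [347.6, 178.1]] slope 0.645
30 [[332.8, 197.1], [348.1, 178.4]] slope 0.821
bore [[326.85318729 208.68438771]]
```

Red's foot is at about (335,197), which matches 24–25°. Go straight in.

Request:
send_rows(slide=[[-1.5, -1.4, 0], [-5, -1.4, 8], [-9, -1.4, 18], [-13, -1.4, 27], [-17, -1.4, 36], [-19.5, -1.4, 41], [-22.5, -1.4, 46], [-24.5, -1.4, 50]], roll=[-0.2, -0.2, -0.2, -0.2, -0.2, -0.2, -0.2, -0.2], claw=[0.3, 0.3, 0.3, 0.3, 0.3, 0.3, 0.3, 0.3])

```text
t: 23.62
eef_pos: [0.5232, -0.043, 0.2405]
tool_rot: [-0.001, 0.054, 0.999, -0.0]
contact_force: [-3.5, 0.7, -3.3]
gripper_width: 0.416
grasp_force: 26.3
```

```bash
python3 s.py 15 red 308 352 185 218
```

```text
t 23.62 pos [ 0.5232 -0.043   0.2405] yaw 173.78 q7 1.48 w 0.416 F [-3.5  0.7 -3.3] z [-0.002 -0.    -1.   ]
slide mm [-2.1  1.9  2.6] roll -0.18
185 .............x##xxxx#############x+.....+###
186 .............x#####x##############+.....x###
187 .............x####################x....+####
188 ..............#################xx#+....x####
189 ..............##################xx+...+#####
190 ..............x##################x+..+######
191 ..............+##################x+..x######
192 ...........+x++##################x+.+#######
193 ...........xxx+x#################x+.x#######
194 .......++..+#xxx##############x#xxx+########
195 .......++...++.+##############xxxxx#########
196 .......+........#############xxxx#x#########
197 ......++........+x#########xx#x##xx########x
198 .....++++........xxx#######xx##x++#########+
199 .....+++x+......++xx#######xx##xxx#x######x.
200 ....+++xxx++....+xxx#######xxxxx#####x####+.
201 ...+++xxxxxx+..++xxxx######xx#x#########x+..
202 ...+++xxxxx+...xxxxx#######xx#x#########x...
203 ..+++xxxxxx+..+xxxxx#######xxx+x########x...
204 .++..xxxxx+...+xxxxx#######xxx+++#######+...
205 .++...+xxx...+xxxxxxx######xx+++++x####x....
206 ++.++..+x+..++xxxxxxxx#####xx+++++x####+....
207 ..+x+.......++xxxxxxxxxxxxxx++++++###x+.....
208 ..xxx+......+xxxxxxx##xx##x+++++++##x+......
209 ..+xx+......+xxxxxxxxxxxxxx+++++++xxx.......
210 .............xxxxxxxxxxxxx+++++++++x++......
211 .............+xxxxxxxxxxxxxxxx++++++x+......
212 ..............+xxxxxxxxxxx+xx#xx++xxx+......
213 ................xxxxxxxxxxxx###xxxxxx.......
214 .................+xxxxxxx+xxx####xxx+.......
215 ....................++x++xx#####xxx+........
216 ......................+++x#####xxxx.........
217 ......+.....xxx+......+xxx####xxxx+.........
```

Request:
send_rows(slide=[[-1, 0, 2], [-2, 0, 4], [-3, 0, 6], [-4, 0, 8.5], [-5, 0, 11], [-6, 0, 13], [-7, 0, 15], [-7, 0, 15]], roll=[0, 0, 0, 0, 0, 0, 0, 0], claw=[0.3, 0.3, 0.3, 0.3, 0.3, 0.3, 0.3, 0.3])

```text
t: 24.33
eef_pos: [0.5293, -0.0436, 0.2258]
tool_rot: [-0.001, 0.054, 0.999, 0.0]
contact_force: [-5.0, 0.5, -7.1]
gripper_width: 0.417
grasp_force: 26.2
```

```bash
python3 -c "
from h import *
plan(tcp('red',-.023),173.96)"
```

```text
t 24.33 pos [ 0.5293 -0.0436  0.2258] yaw 173.79 q7 1.49 w 0.417 F [-5.   0.5 -7.1] z [-0.003  0.    -1.   ]
slide mm [-1.4  1.8 -0.4] roll -0.17
```

Red is 23 mm in. Release and lift.

Request:
send_rows(slide=[[1, 0, 0], [1, 0, 0], [1, 0, 0], [1, 0, 0], [1, 0, -15], [1, 0, -45], [5, -10, -80], [10, -35, -100]], roll=[0, 0, 0, 0, 0, 0, 0, 7], claw=[0.52, 0.52, 0.52, 0.52, 0.52, 0.6, 0.7, 0.7])

```text
t: 25.0
eef_pos: [0.519, -0.0746, 0.3304]
tool_rot: [0.003, 0.112, 0.994, 0.001]
contact_force: [1.1, -0.2, -0.1]
gripper_width: 0.701
grasp_force: 0.0
```

Run:
```python
from h import *
S=snap('side','side16')
for c in("yellow","blue","red"):
    print(c,blobs(S,c,(290,185,350,250)),[proj("side",BORE[c]+A*(d+.08)+[0,0,.0025])[0].round(1).tolist() for d in(-.068,-.058,-.024)])
# crank: expected centre line & grip from initial pictures
base=BORE["yellow"]-A*.093; print("cam axis mid",base)
T=cv2.imread("pics/top0.png");S=cv2.imread("pics/side0.png")
g=cv2.cvtColor(T,6); 
for v in range(242,270,1): print(v,"".join("#" if x<50 else "x" if x<80 else "+" if x<120 else "." for x in g[v,376:446]))
```

```text
yellow [([303, 211, 10, 9, 56], [307.5, 215.0]), ([316, 214, 12, 10, 81], [321.5, 218.5]), ([313, 219, 8, 8, 22], [315.7, 222.7]), ([326, 224, 9, 10, 54], [330.0, 228.7])] [[320.8, 219.2], [322.3, 216.9], [327.5, 208.8]]
blue [([295, 225, 9, 9, 46], [299.2, 229.1]), ([307, 229, 11, 10, 71], [312.1, 233.4]), ([318, 239, 8, 9, 47], [321.6, 243.0])] [[312.5, 233.3], [314.0, 231.0], [319.2, 223.0]]
red [([312, 198, 9, 9, 45], [315.8, 202.1]), ([325, 200, 11, 9, 65], [329.8, 204.1]), ([322, 205, 7, 8, 24], [324.5, 208.8]), ([334, 212, 7, 8, 40], [337.1, 215.5])] [[328.6, 205.9], [330.1, 203.6], [335.4, 195.5]]
cam axis mid [0.59228531 0.00786438 0.12521338]
242 #++++++xxx#####x+.++++++++++++++.++++.................................
243 ##xxx+xxxx#####x+.+++++++++++++++++++++++++++.+++.....++.+............
244 #####xxxx######x+.++++++++++++++++++++++++++++++++++++++++++++++++++++
245 #####xxxx#######+.+............+++++++++++++++++++++++++++++++++++++++
246 #####xxxx#######+..+xxxxxxxxx+++...........+++++++++++++++++++++++++++
247 #####xxxx###x###+.+x############xxxxx+++....................
[... 960 characters left out ...]
###################+.....
261 ........+xxxxx++xxxxxxxxxxxx++++++++...........++xx#############+.....
262 ++++....+xxxxxxxxxxxxxxxxxxxxxxxxxxx++++++++...........+++x#x+++......
263 +++++++.+xxxxxxxxxxxxxxxxxxxxxxxxxxxxxxxxxxx+xxx+++++++..........+++++
264 ++++++++xxxxxxxxxxxxxxxxxxxxxxxxxxxxxxxxxxxxxxxxxxxxxxx+.....+++++++++
265 ++++++++xxxxxxxxxxxxxxxxxxxxxxxxxxxxxxxxxxxxxxxxxxxxxx#+++++++++++++++
266 ++++++.+xxxxx++xxxxxxxxxxxxxxxxxxxxxxxxxxxxxxxxxxxxxxxx+++++++++++++++
267 ++++++.+xxxxx+.+xxxxxxxxxxxxxxxxxxxxxxxxxxxxxxxxxxxxxxxx++++++++++++++
268 ++++++++x###x+..+xxxxxxxxxxxxxxxxxxxxxxxxxxxxxxxxxxxxxx+++++++++++++++
269 ++++++++++++++++++++xxxxxxxxxxxxxxxxxxxxxxxxxxxxxxxxxxx+.+++++++++++++
```

All three are seated (tops match the expected pixels). Now work out the crank geometry from the first pictures.

Run:
```python
from h import *
base=np.array([.5923,.0079,.125])
for n,uvs in(("top",((417.5,254.8),)),("side",((347.5,190),))):
  for uv in uvs:
    o,d=ray(n,uv)
    for t in np.arange(.5,1.6,.00005):
        r=o+t*d-base; x,z=r@PX,r[2]
        R_=np.hypot(x,z)
        if abs(R_-.065)<3e-5: print(n,"a",round(np.arctan2(x,z),3),"y",round(r@PY,4),(o+t*d).round(4))
# validate: project candidate grips ends in both images
for a in(-.9,-.75,-.6,-.45,-.3):
    for s in(-.205,):
        c=base+PX*.065*np.sin(a)+[0,0,.065*np.cos(a)]
        print(a,*[proj(n,[c+PY*(s+.047),c+PY*s,c+PY*(s-.047)]).round(1).tolist() for n in("top","side")])
g=cv2.cvtColor(cv2.imread("pics/side16.png"),6)
for v in range(174,216): print(v,"".join("#" if x<60 else "x" if x<90 else "." for x in g[v,322:366]))
```

```text
top a -1.034 y -0.2123 [ 0.5144 -0.1974  0.1582]
top a -1.035 y -0.2123 [ 0.5144 -0.1974  0.1582]
top a -2.392 y -0.2289 [ 0.5242 -0.2151  0.0774]
side a -0.81 y -0.2009 [ 0.5244 -0.1869  0.1699]
side a -0.81 y -0.2009 [ 0.5244 -0.1869  0.1698]
-0.9 [[392.4, 249.0], [414.9, 251.6], [437.5, 254.2]] [[343.8, 200.4], [349.2, 190.7], [354.4, 181.4]]
-0.75 [[393.3, 245.4], [415.9, 248.0], [438.6, 250.6]] [[341.6, 197.9], [347.1, 188.2], [352.4, 179.0]]
-0.6 [[394.1, 241.4], [416.9, 244.0], [439.7, 246.6]] [[339.0, 195.6], [344.6, 186.0], [349.9, 176.8]]
-0.45 [[394.9, 237.0], [417.7, 239.6], [440.6, 242.2]] [[336.2, 193.6], [341.9, 184.0], [347.3, 174.8]]
-0.3 [[395.6, 232.4], [418.5, 235.0], [441.4, 237.6]] [[333.2, 191.9], [338.9, 182.3], [344.4, 173.2]]
174 ..........x#xxxxxx##x##x######x...........xx
175 ..........x#xxx####xxxx######x............xx
176 ...........xxxxx#x######x###xx............xx
177 .............x##xxx#x#x###xx..............xx
178 ...............xxxxxx##xxx......x.........xx
179 ................xxx...........xx##x.......xx
180 .............................x######x...
[... 1019 characters left out ...]
..............
202 ......xxx.......x########x..................
203 ......xxxxx.x....xx#x##xxx..................
204 .....xx###xxx......xx####x..................
205 xx..x.xxxxxxxx.......####x..................
206 xx......xxxxxx.......xx#x...................
207 xxx....xxxxxx.......xxxx....................
208 xxxx....xxxx........xxx.....................
209 .xxxxx...............x......................
210 ..xxxxxx.xxxx...............................
211 ..xx#xxxxxxxx...............................
212 ...xxxx###xx..xxx...........................
213 ..xxxxxxxxx..xxxxx..........................
214 ....xxxxx....xxxxxx.........................
215 ............xxxxxxx.........................
```

The crank sits at about −0.95 rad (both views agree), with grip y about −0.21 along the pump. I'll grip the sleeve about 12 mm outboard of its middle, with the fingers closing along pump x. First, hover above it.

```bash
python3 -c "
from h import *
plan((.5159,-.2053,.23),83.96)"
```

```text
t 25.05 pos [ 0.5183 -0.0831  0.3338] yaw 165.88 q7 1.4 w 0.698 F [-0.3 -6.   2.6] z [ 0.01  -0.002 -1.   ]
slide mm [ -26.4 -119.2  104. ] roll 81.92
```

Request:
send_rows(slide=[[-4, -20, 0], [-8, -40, 0], [-12, -60, 0], [-16, -80, 0], [-20, -95, 0], [-24, -108, 10], [-26.4, -119, 25], [-26.4, -119, 45]], roll=[7, 14, 21, 28, 35, 42, 49, 56], claw=[0.9, 0.9, 0.9, 0.9, 0.9, 0.9, 0.9, 0.9])

```text
t: 25.72
eef_pos: [0.5159, -0.2031, 0.2827]
tool_rot: [0.003, 0.572, 0.82, 0.0]
contact_force: [0.6, -0.3, 0.9]
gripper_width: 0.903
grasp_force: 0.0
```

```bash
python3 -c "
from h import *
plan((.5159,-.2053,.23),83.96)"
```

```text
t 25.72 pos [ 0.5159 -0.2031  0.2827] yaw 110.22 q7 0.73 w 0.903 F [ 0.6 -0.3  0.9] z [ 0.004 -0.003 -1.   ]
slide mm [-1.9 -1.  52.7] roll 26.26
```

Request:
send_rows(slide=[[-2, -1, 10], [-2, -1, 25], [-2, -1, 40], [-2, -1, 55], [-2, -1, 75], [-2, -1, 95], [-2, -1, 118], [-2, -1, 140]], roll=[7, 14, 21, 26.2, 26.2, 26.2, 26.2, 26.2], claw=[0.95, 0.95, 0.95, 0.95, 0.95, 0.95, 0.95, 0.95])

```text
t: 26.38
eef_pos: [0.5157, -0.2019, 0.1409]
tool_rot: [0.001, 0.74, 0.673, 0.0]
contact_force: [0.4, 0.5, 0.4]
gripper_width: 0.949
grasp_force: 0.0
```

```bash
python3 -c "
from h import *
plan((.5159,-.2053,.143),83.96)
T=snap('side','side17')
cv2.imwrite('pics/c7.png',cv2.resize(T[120:270,270:430],(640,600),interpolation=2))"
```

```text
t 26.38 pos [ 0.5157 -0.2019  0.1409] yaw 84.59 q7 0.41 w 0.949 F [0.4 0.5 0.4] z [ 0.002 -0.001 -1.   ]
slide mm [-3.3  0.6 -2.1] roll 0.63
```

```bash
ls pics/c7.png
```

```text
pics/c7.png
```

View pics/c7.png

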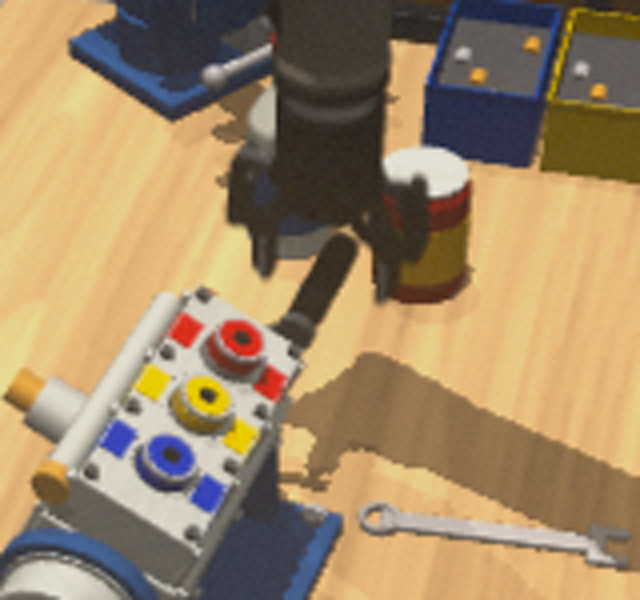

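All three tappets sit proud in their own bores, and the open fingers straddle the black grip (crop (320,280)). Close on it.

Request:
send_rows(slide=[[-3, 0.5, -2], [-3, 0.5, -2], [-3, 0.5, -2], [-3, 0.5, -2], [-3, 0.5, -2], [-3, 0.5, -2], [-3, 0.5, -2], [-3, 0.5, -2]], roll=[0.6, 0.6, 0.6, 0.6, 0.6, 0.6, 0.6, 0.6], claw=[0.1, 0.1, 0.1, 0.1, 0.1, 0.1, 0.1, 0.1], force=35)

```text
t: 27.1
eef_pos: [0.5152, -0.205, 0.1446]
tool_rot: [0.0, 0.743, 0.669, 0.0]
contact_force: [-3.9, 0.4, 7.5]
gripper_width: 0.297
grasp_force: 35.3
```

Run:
```python
from h import *
plan((.5159,-.2053,.143),83.96)
base=np.array([.5923,.0079,.125]); o=bot.get_obs(); r=np.array(o["eef_pos"])+[0,0,.0187]-base
print("G pump x,y,z",r@PX,r@PY,r[2],"R",np.hypot(r@PX,r[2]),"a",np.arctan2(r@PX,r[2]),o["grasp_force"])
```

```text
t 27.1 pos [ 0.5152 -0.205   0.1446] yaw 83.96 q7 0.4 w 0.297 F [-3.9  0.4  7.5] z [ 0.001  0.    -1.   ]
slide mm [-0.3  0.7  1.6] roll -0.0
G pump x,y,z -0.0542672065052225 -0.21978125342676286 0.038286278554719055 R 0.0664136192919043 a -0.9563792128395292 35.2800802141428
```

Run:
```python
import numpy as np
a=np.minimum(-.956+.191*np.arange(41),6.28)
for k in range(5):
    s=a[8*k]; b=a[8*k+1:8*k+9]
    print([[0,round(65*(np.sin(x)-np.sin(s)),1),round(-65*(np.cos(x)-np.cos(s)),1)] for x in b],b[-1].round(2))
```

```text
[[0, np.float64(8.1), np.float64(-9.4)], [0, np.float64(17.8), np.float64(-17.1)], [0, np.float64(28.8), np.float64(-22.8)], [0, np.float64(40.7), np.float64(-26.3)], [0, np.float64(53.0), np.float64(-27.5)], [0, np.float64(65.4), np.float64(-26.3)], [0, np.float64(77.3), np.float64(-22.8)], [0, np.float64(88.3), np.float64(-17.2)]] 0.57
[[0, np.float64(9.7), np.float64(7.7)], [0, np.float64(17.8), np.float64(17.1)], [0, np.float64(24.0), np.float64(27.8)], [0, np.float64(28.0), np.float64(39.5)], [0, np.float64(29.8), np.float64(51.8)], [0, np.float64(29.1), np.float64(64.2)], [0, np.float64(26.1), np.float64(76.2)], [0, np.float64(20.9), np.float64(87.5)]] 2.1
[[0, np.float64(-7.2), np.float64(10.1)], [0, np.float64(-16.3), np.float64(18.6)], [0, np.float64(-26.8), np.float64(25.2)], [0, np.float64(-38.3), np.float64(29.7)], [0, np.float64(-50.5), np.float64(31.9)], [0, np.float64(-62.9), np.float64(31.8)], [0, np.float64(-75.0), np.float64(29.4)], [0, np.float64(-86.5), np.float64(24.6)]] 3.63
[[0, np.float64(-10.4), np.float64(-6.8)], [0, np.float64(-19.2), np.float64(-15.5)], [0, np.float64(-26.3), np.float64(-25.7)], [0, np.float64(-31.3), np.float64(-37.0)], [0, np.float64(-34.1), np.float64(-49.1)], [0, np.float64(-34.5), np.float64(-61.5)], [0, np.float64(-32.6), np.float64(-73.7)], [0, np.float64(-28.3), np.float64(-85.4)]] 5.16
[[0, np.float64(6.4), np.float64(-10.6)], [0, np.float64(14.6), np.float64(-19.9)], [0, np.float64(24.5), np.float64(-27.4)], [0, np.float64(35.6), np.float64(-32.9)], [0, np.float64(47.6), np.float64(-36.1)], [0, np.float64(58.5), np.float64(-37.1)], [0, np.float64(58.5), np.float64(-37.1)], [0, np.float64(58.5), np.float64(-37.1)]] 6.28
```

Request:
send_rows(slide=[[0, 8, -9.5], [0, 18, -17], [0, 29, -23], [0, 40.5, -26.5], [0, 53, -27.5], [0, 65.5, -26.5], [0, 77.5, -23], [0, 88.5, -17]], roll=[0, 0, 0, 0, 0, 0, 0, 0], claw=[0.1, 0.1, 0.1, 0.1, 0.1, 0.1, 0.1, 0.1])

```text
t: 27.77
eef_pos: [0.603, -0.2146, 0.1618]
tool_rot: [-0.0, 0.743, 0.669, -0.0]
contact_force: [-6.2, -0.4, 4.9]
gripper_width: 0.291
grasp_force: 37.5
```

```bash
cat > ck.py <<'E'
from h import *
base=np.array([.5923,.0079,.125]); o=bot.get_obs(); r=np.array(o["eef_pos"])+[0,0,.0187]-base
print("t",o["t"],"G",(r@PX).round(4),(r@PY).round(4),r[2].round(4),"R",np.hypot(r@PX,r[2]).round(4),"a",np.arctan2(r@PX,r[2]).round(3),"F",np.round(o["contact_force"],1),o["gripper_width"],o["grasp_force"])
E
python3 ck.py
```

```text
t 27.7667 G 0.0341 -0.2201 0.0555 R 0.0651 a 0.551 F [-6.2 -0.4  4.9] 0.290942053562803 37.50705415382981
```

Tracking the circle well (R = 65 mm, a = 0.55). Continue.

Request:
send_rows(slide=[[0, 9.5, 7.5], [0, 18, 17], [0, 24, 28], [0, 28, 39.5], [0, 30, 52], [0, 29, 64], [0, 26, 76], [0, 21, 87.5]], roll=[0, 0, 0, 0, 0, 0, 0, 0], claw=[0.1, 0.1, 0.1, 0.1, 0.1, 0.1, 0.1, 0.1])

```text
t: 28.43
eef_pos: [0.6236, -0.2169, 0.0738]
tool_rot: [-0.0, 0.743, 0.669, -0.0]
contact_force: [-9.6, 2.2, 15.6]
gripper_width: 0.291
grasp_force: 38.6
```

```bash
python3 ck.py
```

```text
t 28.4333 G 0.0548 -0.2202 -0.0325 R 0.0637 a 2.107 F [-9.6  2.2 15.6] 0.2912334580289872 38.556919824332
```

Request:
send_rows(slide=[[0, -7, 10], [0, -16.5, 18.5], [0, -27, 25], [0, -38.5, 29.5], [0, -50.5, 32], [0, -63, 32], [0, -75, 29.5], [0, -86.5, 24.5]], roll=[0, 0, 0, 0, 0, 0, 0, 0], claw=[0.1, 0.1, 0.1, 0.1, 0.1, 0.1, 0.1, 0.1])

```text
t: 29.1
eef_pos: [0.54, -0.2077, 0.0487]
tool_rot: [0.002, 0.743, 0.669, 0.001]
contact_force: [6.4, -3.7, -7.6]
gripper_width: 0.287
grasp_force: 36.6
```

```bash
python3 ck.py
```

```text
t 29.1 G -0.0293 -0.2199 -0.0576 R 0.0647 a -2.671 F [ 6.4 -3.7 -7.6] 0.28687731331637817 36.60614747554064
```

a = 3.61 with forces small. Continue to the top.

Request:
send_rows(slide=[[0, -10.5, -7], [0, -19, -15.5], [0, -26.5, -25.5], [0, -31.5, -37], [0, -34, -49], [0, -34.5, -61.5], [0, -32.5, -73.5], [0, -28.5, -85.5]], roll=[0, 0, 0, 0, 0, 0, 0, 0], claw=[0.1, 0.1, 0.1, 0.1, 0.1, 0.1, 0.1, 0.1])

```text
t: 29.77
eef_pos: [0.5092, -0.2043, 0.1347]
tool_rot: [-0.0, 0.743, 0.669, -0.0]
contact_force: [7.6, -3.6, -15.5]
gripper_width: 0.291
grasp_force: 35.6
```

```bash
python3 ck.py
```

```text
t 29.7667 G -0.0604 -0.2197 0.0284 R 0.0667 a -1.131 F [  7.6  -3.6 -15.5] 0.2912921157618824 35.64618123695254
```

Request:
send_rows(slide=[[0, 6.5, -10.5], [0, 14.5, -20], [0, 24.5, -27.5], [0, 35.5, -33], [0, 47.5, -36], [0, 59.5, -37], [0, 59.5, -37], [0, 59.5, -37]], roll=[0, 0, 0, 0, 0, 0, 0, 0], claw=[0.1, 0.1, 0.1, 0.1, 0.1, 0.1, 0.1, 0.1])

```text
t: 30.43
eef_pos: [0.5688, -0.2108, 0.1721]
tool_rot: [0.0, 0.743, 0.669, -0.0]
contact_force: [-2.2, -2.3, 3.3]
gripper_width: 0.291
grasp_force: 38.3
```

```bash
python3 ck.py
```

```text
t 30.4333 G -0.0003 -0.2199 0.0658 R 0.0658 a -0.005 F [-2.2 -2.3  3.3] 0.2913214827990857 38.29925861209631
```

Handle straight up. Open and retreat upward.

Request:
send_rows(slide=[[0, 0, 0], [0, 0, 0], [0, 0, 0], [0, 0, 0], [0, 0, -15], [0, 0, -45], [0, 0, -85], [0, 0, -120]], roll=[0, 0, 0, 0, 0, 0, 0, 0], claw=[0.9, 0.9, 0.9, 0.9, 0.9, 0.9, 0.9, 0.9])

```text
t: 31.1
eef_pos: [0.5686, -0.2102, 0.2926]
tool_rot: [-0.0, 0.743, 0.669, -0.0]
contact_force: [1.4, -0.2, -0.1]
gripper_width: 0.905
grasp_force: 0.0
```

Request:
send_rows(slide=[[0, 0, 0], [0, 0, 0], [0, 0, 0], [0, 0, 0], [0, 0, 0], [0, 0, 0], [0, 0, 0], [0, 0, 0]], roll=[0, 0, 0, 0, 0, 0, 0, 0], claw=[0.9, 0.9, 0.9, 0.9, 0.9, 0.9, 0.9, 0.9])

```text
t: 31.77
eef_pos: [0.5687, -0.2103, 0.2905]
tool_rot: [-0.0, 0.743, 0.669, -0.0]
contact_force: [0.7, -0.0, 0.2]
gripper_width: 0.899
grasp_force: 0.0
```

Run:
```python
from h import *
print(bot.get_obs()["eef_pos"],bot.get_obs()["contact_force"])
S=snap('side','side20')
for c in("yellow","blue","red"):
    print(c,blobs(S,c,(290,185,350,250)),[proj("side",BORE[c]+A*(d+.08)+[0,0,.0025])[0].round(1).tolist() for d in(-.068,-.058)])
base=np.array([.5923,.0079,.125])
c=base+[0,0,.065]; print("up-grip proj",proj("side",[c+PY*-.163,c+PY*-.21,c+PY*-.257]).round(1).tolist())
cv2.imwrite('pics/c8.png',cv2.resize(S[130:280,270:430],(640,600),interpolation=2))
```

```text
[ 0.5687483  -0.21029491  0.29054954] [ 0.73636262 -0.0137821   0.16879514]
yellow [([303, 211, 10, 9, 55], [307.6, 215.0]), ([316, 215, 11, 10, 76], [321.0, 219.4]), ([313, 218, 5, 9, 18], [314.4, 222.8]), ([326, 224, 9, 10, 55], [330.0, 228.8])] [[320.8, 219.2], [322.3, 216.9]]
blue [([295, 225, 9, 9, 45], [299.1, 229.1]), ([309, 228, 10, 10, 64], [313.3, 232.7]), ([318, 239, 8, 9, 45], [321.7, 243.1])] [[312.5, 233.3], [314.0, 231.0]]
red [([312, 198, 9, 9, 45], [315.8, 202.1]), ([326, 200, 10, 9, 65], [330.4, 204.2]), ([322, 204, 11, 10, 31], [325.5, 209.1]), ([334, 212, 8, 8, 43], [337.3, 215.5])] [[328.6, 205.9], [330.1, 203.6]]
up-grip proj [[327.4, 188.6], [333.2, 179.2], [338.8, 170.1]]
```

```bash
ls pics/c8.png
```

```text
pics/c8.png
```

View pics/c8.png

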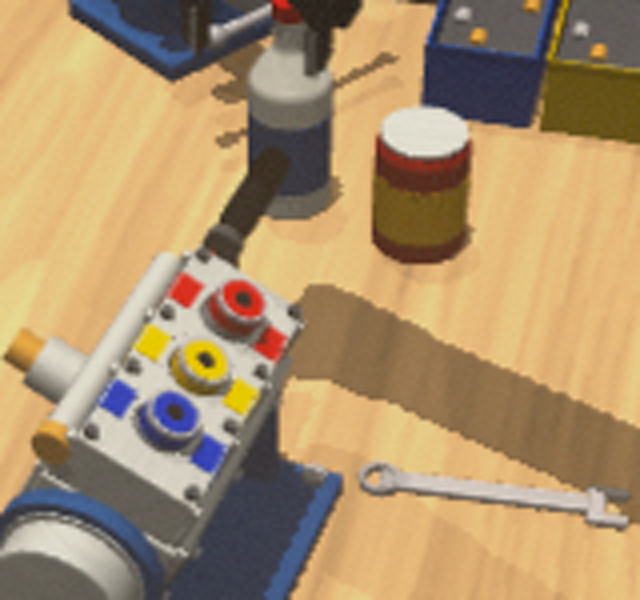

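The tappets are seated in their own bores. The handle is at crop (250,200), which is pixel (332,180), matching the straight-up projection (333,179). The arm is clear, so I'm handing in.

```bash
python3 -c "
from station import bot
print(bot.hand_in())"
```

```text
the job is handed in; nothing more can be done
None
```

The job is handed in after about 32 s of robot time: all three tappets are seated in their own bores, the crank went clockwise past the top and one full turn, and the handle stands straight up with the arm clear; no verdict came back.

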